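# Swap the batteries of a lab rover

### The arm

A 6-joint arm with a two-finger parallel gripper is mounted at the origin on the work surface. World frame = base frame: x ahead of the robot, y to its left, z up, the work surface at z = 0. Lengths are in m, angles in rad, forces in N, time in s.
With the tool pointing down it reaches from about 0.4 to 0.825 m from the base axis. Payload 7 kg.
Tool frame: the origin (TCP) lies at the centre of the arm's flange, where the gripper is bolted on; the fingertips stand 178 mm ahead of it and the grasp point (between the pads) lies 159 mm ahead of it; z points along the fingers, y is the direction in which the jaws open and shut (so a half turn about z gives the same grasp; the last joint's range is limited). The gripper opens to 88 mm and grips with 3 to 60 N. Pads are 19 mm wide; open, the fingers measure 130 mm over their backs; the gripper's body (78 mm by 193 mm) begins 47 mm behind the grasp point.
Start: joints at [-0.947, 0.359, 0.012, 0, -1.224, -0.288], TCP at [0.222, -0.637, 0.405] pointing down, gripper open.
Joint ranges: [-3.07, 3.07], [-1.43, 2.12], [-1.02, 1.25], [-3.03, 1.67], [-3.05, -0], [-3.03, 3.03]. Speed limits (rad/s): [2.39, 2.39, 3.01, 3.14, 3.14, 3.14].

### API

Orientations are given as [roll, pitch, yaw] about the fixed x, y, z axes, in that order (R = Rz(yaw) Ry(pitch) Rx(roll)).
In Python, from station import * gives the robot as it stands.
- The arm moves only by the tool send_rows, never from a script. Its argument "motion" is a list of rows, each an object with "offset": the shift along the tool's x, y, z in cm, a list of three; "turn": the turn about the tool's z in degrees. In form: [{"offset": [x, y, z], "turn": turn}, ...]. A call has 1 to 8 rows; each row is the pose to reach, as a shift and turn from the pose commanded when the call began, along the tool's axes at that moment; what a row does not reach only later rows make up. A row lasts 1/10 s, in which the tool goes at most 50 mm and 8.59 degrees, less where a joint would pass 70% of its speed; a pose out of reach is approached as far as the arm can. A call with a gripper value outside its range is refused whole. "hand" is the opening, from -1 (shut) to 1 (fully open), set as the call begins (left out, the last holds). The fingers move at their own pace and stop on an object; "squeeze" is the grip in N (left out, the last holds). Time passes only in rows, so rows that repeat a pose let the fingers close. It gives the time, the measured TCP pose, the force and the opening at its end, in the units of the state.
- get_state(): the state, without advancing time (a new reading comes with each control period).
- grab_frame(name): name is "scene" or "side" or "wrist"; returns a dict with "frame" (420x560x3 uint8, blue, green, red), "range_z" (420x560 float32, m along the optical axis (not along the pixel's ray), 0 where there is no reading), "vertical_fov" (degrees; the focal length in pixels is half the picture's height over the tangent of half this angle, whatever the lens; pixels are square), "cx", "cy" (the principal point, pixels), "k1" (the pictures are not rectified: a ray, as slopes to the right and down, at radius r is drawn at 1 + k1 r^2 times it, then the intrinsics apply), "cam_to_world" (4x4, takes a point from camera to world coordinates). Camera axes: x right, y up, looking along -z (the intrinsics and any distortion apply to the point x, -y, -z); pixel columns grow to the right and rows downward; lengths in m; the calibration is good to about 2 mm. A picture is of the moment at which its call begins.
- job_done(): hands the job in, once; it reports no verdict.
The state is a dict: "t": time; "q": joint angles; "qd": joint speeds; "joint_efforts": joint torques, N m; "eef_pos": TCP position; "ee_rot": TCP orientation; "force": force on the tool from outside, world axes, zero at the start; "moment": the same for the moment, N m; "width": finger opening in m.
Only numpy, scipy, OpenCV 4.12 (cv2) and the standard library are available. Lean on these libraries where they do the work, as an engineer would, in place of code of your own. Each camera call takes 0.05 s, during which the arm holds its last target. There are 200 camera calls.

### The job

Get the rover ready for the next demo: lift its cover off and lay it upright on the rubber mat, stand the spent battery pack from its bay in the metal tray, and pack every battery pack that stands on the bench into the bay, tabs up and flat on the bay floor. Then put the cover back on, fully down on its ledge all round, and leave the mug, tape roll and screwdriver alone.

Things in the scene. Friction and masses are not known exactly. Their poses are not given: they have to be found in the camera images.
- rover: Small mobile robot, fixed: round plywood deck 240 mm across, top 50 mm up, on wheels, with a white rectangular battery bay. Origin on the bench under the bay's centre; x, y along the bay's sides, z up. Outside the bay's rim walls (4 mm thick), 15 mm below the rim, runs the ledge on which the cover rests.
- bay (a point): Centre of the bay's floor, 58 mm above the bench, axes as the rover's. Inside 118 (x) x 162 (y) x 40 mm deep: three rows side by side across y, each for one long pack or two short ones end to end, their lengths along x, 4 mm to spare per row. From a tab to the next row's tab is about 42 mm of air, so open the fingers only a little there.
- cover: White loose hood, outside 142 (x) x 186 (y) x 62 mm, walls 4 mm, open below, inside 58 mm high. It slips over the bay's rim (126 x 170 outside) with 4 mm play each side. Origin: centre of its lower edge; seated, that is 25 mm above point bay, axes parallel to the rover's (a half turn also fits). About 0.3 kg.
- handle (a point): Centre of the cover's wooden handle bar, 93 mm above the cover's origin, axes as the cover's. The bar is 70 mm long (x), 14 wide (y) and 14 high, with a gap of 24 mm below it between its two end feet; pinch it across y from above.
- spent: Spent short battery pack, 54 mm long, in the bay under the cover at the start. Origin: centre of its underside; x along its length and tab, z up. Body 50 wide (y), 42 high; on the middle of its top an upright finger tab 40 long (x), 12 thick (y), 32 high (its top 74 mm above the underside), to be pinched from above across its thickness. Mass about 0.2 kg.
- long1: Long battery pack, 110 mm long, charged, standing tab up on the bench; may be absent. Origin: centre of its underside; x along its length and tab, z up. Body 50 wide (y), 42 high; on the middle of its top an upright finger tab 40 long (x), 12 thick (y), 32 high (its top 74 mm above the underside), to be pinched from above across its thickness. Mass about 0.36 kg.
- long2: Long battery pack, 110 mm long, charged, standing tab up on the bench; may be absent. Origin: centre of its underside; x along its length and tab, z up. Body 50 wide (y), 42 high; on the middle of its top an upright finger tab 40 long (x), 12 thick (y), 32 high (its top 74 mm above the underside), to be pinched from above across its thickness. Mass about 0.36 kg.
- short1: Short battery pack, 54 mm long, charged, standing tab up on the bench; may be absent. Origin: centre of its underside; x along its length and tab, z up. Body 50 wide (y), 42 high; on the middle of its top an upright finger tab 40 long (x), 12 thick (y), 32 high (its top 74 mm above the underside), to be pinched from above across its thickness. Mass about 0.2 kg.
- short2: Short battery pack, 54 mm long, charged, standing tab up on the bench; may be absent. Origin: centre of its underside; x along its length and tab, z up. Body 50 wide (y), 42 high; on the middle of its top an upright finger tab 40 long (x), 12 thick (y), 32 high (its top 74 mm above the underside), to be pinched from above across its thickness. Mass about 0.2 kg.
- short3: Short battery pack, 54 mm long, charged, standing tab up on the bench; may be absent. Origin: centre of its underside; x along its length and tab, z up. Body 50 wide (y), 42 high; on the middle of its top an upright finger tab 40 long (x), 12 thick (y), 32 high (its top 74 mm above the underside), to be pinched from above across its thickness. Mass about 0.2 kg.
- mat: Black rubber mat flat on the bench, fixed, 180 (x) x 230 (y) x 4 mm; origin under its centre on the bench. Bare at the start.
- tray: Bare metal open tray, fixed, 120 (x) x 140 (y) x 28 mm outside, walls and floor 4 mm; origin: centre of its underside.
- mug: White mug, 80 mm across and 90 mm high, a bystander beyond the work; origin under its centre.
- tape: Roll of tape, 100 mm across and 25 mm high, lying flat, a bystander; origin under its centre.
- screwdriver: Screwdriver lying on the bench, a bystander; origin near its middle, x along it.
Not all that is in view belongs to the job. Leave any green look-alike of the short3 alone.

How it is judged:
By the outcome, as a careful person would: the job done as asked, in the order asked, and still so for the second after the job is handed in, with the robot touching nothing.
Of long1, long2, short1, short2, short3 only 3 to 4 are there at a start; the rules pass over those that are not, and their reading is None.
At some moment in a run one of long1, long2, short1, short2, short3 may be knocked a few centimetres aside while the robot is not near it.
It also fails if it takes over 210 s, if anything falls off the work surface, if the arm or the gripper's body presses on something with over 40 N, if the wrist force passes 120 N, or if a joint passes its speed limit or range.

## Working session

There is one attempt and no reset: what is moved stays moved. The work goes in short steps, Python scripts to look and compute and a tool call to move; the robot and the scene stay as the last step left them, time stands still between calls to the robot, and variables do not carry over. Pictures are saved under pics/ and viewed, about 12 in all and at most 16, crops included, and the job is handed in when it is done.

Besides the shell and the picture viewer there is one more tool, called after ">>>" by a JSON object that holds its "name" and its "arguments", one argument or row to a line. send_rows: Moves the arm, as the interface text tells. Its arguments: {"type":"object","properties":{"motion":{"type":"array"},"hand":{"type":"number"},"squeeze":{"type":"number"}},"required":["motion"]}

```bash
ls; mkdir -p pics
cat > h.py <<'E'
from station import *
import numpy as np, cv2
def K(f):
    h=f["frame"].shape[0]; fl=h/2/np.tan(np.radians(f["vertical_fov"])/2)
    return fl
def rays(f,uv):
    """pixel -> (origin, world dirs with unit depth along optical axis)"""
    fl=K(f); uv=np.atleast_2d(np.asarray(uv,float))
    M=np.array([[fl,0,f["cx"]],[0,fl,f["cy"]],[0,0,1]])
    n=cv2.undistortPoints(uv.reshape(-1,1,2),M,np.array([f["k1"],0,0,0,0])).reshape(-1,2)
    d=np.c_[n[:,0],-n[:,1],-np.ones(len(n))]
    T=np.array(f["cam_to_world"]); return T[:3,3], d@T[:3,:3].T
def onplane(f,uv,z):
    o,d=rays(f,uv); return o+d*((z-o[2])/d[:,2])[:,None]
def cloud(f):
    h,w=f["range_z"].shape; v,u=np.mgrid[:h,:w]
    o,d=rays(f,np.c_[u.ravel(),v.ravel()]); P=o+d*f["range_z"].reshape(-1,1)
    P[f["range_z"].ravel()==0]=np.nan
    return P.reshape(h,w,3)
def save(f,n,s=1.4):
    cv2.imwrite(f"pics/{n}.png",cv2.resize(f["frame"],None,fx=s,fy=s))
E
python3 - <<'E'
from h import *
import pickle
F={}
for n in("scene","side","wrist"):
    f=grab_frame(n);F[n]=f
    print(n,f["vertical_fov"],f["cx"],f["cy"],f["k1"],np.round(f["cam_to_world"],3).tolist(), (f["range_z"]>0).mean())
pickle.dump(F,open("F0.pkl","wb"))
save(F["scene"],"s0");save(F["side"],"d0")
cv2.imwrite("pics/w0.png",F["wrist"]["frame"])
print(get_state())
E
```

```text
pics
scene 52.690054683516124 272.70776621034935 211.11438493505077 -0.10196622285697993 [[-0.364, -0.671, 0.646, 1.382], [0.931, -0.254, 0.261, 0.339], [-0.011, 0.697, 0.717, 0.955], [0.0, 0.0, 0.0, 1.0]] 0.9960501700680272
side 42.52633077082296 275.9090517348725 216.9690432966914 -0.18644509707607404 [[-0.925, 0.219, -0.311, 0.182], [-0.381, -0.553, 0.741, 1.077], [-0.01, 0.804, 0.595, 0.974], [0.0, 0.0, 0.0, 1.0]] 0.9882270408163265
wrist 70.13250141771954 282.75390269894643 207.70617581188145 -0.06292227958211176 [[-0.33, -0.907, -0.262, 0.151], [0.944, -0.317, -0.091, -0.661], [-0.001, -0.277, 0.961, 0.384], [0.0, 0.0, 0.0, 1.0]] 0.9951105442176871
{'t': 0.15, 'q': array([-9.46906445e-01,  3.59223675e-01,  1.12331713e-02, -2.21111623e-04,
       -1.22410215e+00, -2.88137942e-01]), 'qd': array([ 2.43621516e-03, -2.63446843e-03,  1.24959223e-03, -1.61460325e-03,
       -2.86823362e-06, -8.38941514e-04]), 'joint_efforts': array([-7.66724279e-04, -5.83275390e+01,  2.93289739e+01,  7.00105682e+00,
        8.81759624e-03, -1.11605048e-04]), 'eef_pos': array([ 0.22235878, -0.63716132,  0.40392721]), 'ee_rot': array([ 3.14029069e+00, -1.69087615e-04, -2.80591587e+00]), 'force': array([ 0.77910822,  0.21078187, -0.45695695]), 'moment': array([-0.00419269, -0.06677106,  0.04665876]), 'width': 0.087616910669053}
```

View pics/s0.png

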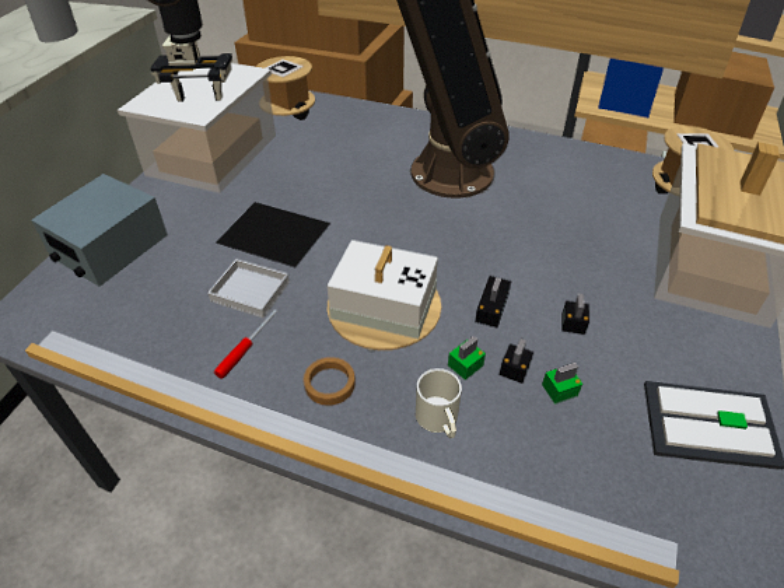

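View pics/d0.png

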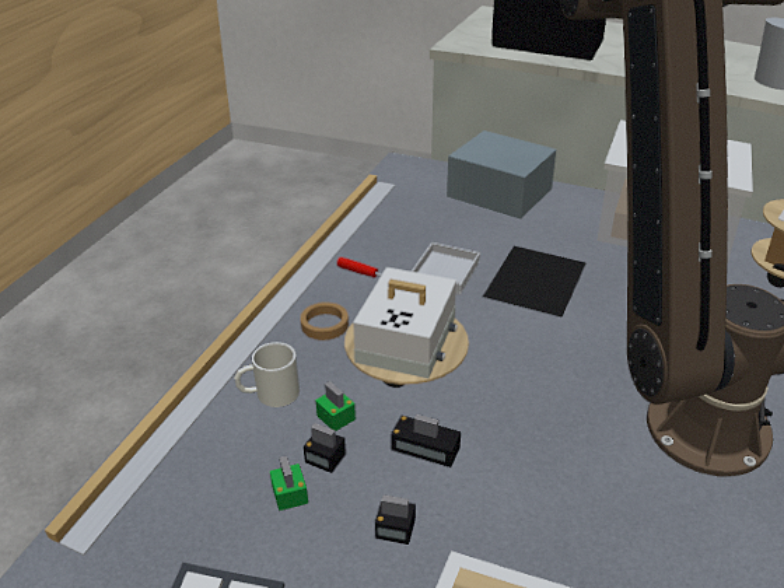

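The scene view shows a black long pack near (492,300), black short packs at (575,315) and (516,360), and two green look-alikes at (466,357) and (562,383). The rover with its cover is at (383,290), the tray at (248,287) and the mat at (273,233). The side view agrees. Next I measure from both views.

```bash
cat >> h.py <<'E'
def rect(P):
    """min-area rect of xy pts: centre, (long,short), yaw of long side (deg)"""
    (c,s,a)=cv2.minAreaRect((P[:,:2]*1000).astype(np.float32))
    if s[0]<s[1]: s=(s[1],s[0]); a+=90
    return np.round(c,1),np.round(s,1),round((a+90)%180-90,1)
def blobs(mask,minpix=15):
    n,l,st,c=cv2.connectedComponentsWithStats(mask.astype(np.uint8))
    return [(l==i) for i in range(1,n) if st[i,4]>=minpix]
def zmask(P,lo,hi,box=(0.2,0.95,-0.7,0.75)):
    with np.errstate(invalid='ignore'):
        return (P[...,2]>lo)&(P[...,2]<hi)&(P[...,0]>box[0])&(P[...,0]<box[1])&(P[...,1]>box[2])&(P[...,1]<box[3])
E
python3 - <<'E'
from h import *
import pickle
F=pickle.load(open("F0.pkl","rb"))
for n in("scene","side"):
    f=F[n];P=cloud(f);img=f["frame"].astype(int)
    print(n,"bench z",np.nanmedian(P[zmask(P,-.02,.02)][:,2]))
    for lo,hi,nm in((.062,.082,"tabtop"),(.034,.05,"bodytop"),(.135,.155,"covertop"),(.17,.19,"handle"),(.022,.034,"lowrim")):
        for b in blobs(zmask(P,lo,hi),12):
            Q=P[b]; v,u=np.nonzero(b)
            print(nm,len(Q),rect(Q),"z",np.round(np.percentile(Q[:,2],[5,50,95])*1000,1),"bgr",np.median(img[b],axis=0),"px",int(u.mean()*1.4),int(v.mean()*1.4))
    for nm,m,z in(("mat",(img.max(2)<45)&zmask(P,-.005,.012),.004),):
        for b in blobs(m,600):
            v,u=np.nonzero(b);print(nm,rect(onplane(f,np.c_[u,v],z)),np.nanmedian(P[b][:,2]))
a=F["scene"]["frame"][170:310,310:450];b=F["side"]["frame"][255:395,180:340]
cv2.imwrite("pics/crop.png",np.vstack([cv2.resize(a,(400,400))[0:400], ]) if 0 else np.hstack([cv2.resize(a,(400,400),interpolation=3),cv2.resize(b,(400,400),interpolation=3)]))
E
```

```text
scene bench z -0.0003640016897902276
tabtop 205 (array([ 288.9, -605.9]), array([174.4,  89.9]), -48.9) z [62.8 72.  80.2] bgr [ 91. 108. 124.] px 207 163
tabtop 341 (array([ 629.4, -626. ]), array([230.9,  55.4]), -24.6) z [63.2 72.1 81. ] bgr [51. 52. 47.] px 117 240
tabtop 364 (array([297.7, 635.7]), array([210. ,  97.2]), 59.5) z [62.9 72.  80.8] bgr [ 92. 109. 124.] px 700 282
tabtop 53 (array([471.3, 231.6]), array([43.7, 12.2]), -1.5) z [63.2 71.6 74.3] bgr [130. 128. 132.] px 495 286
tabtop 367 (array([632.3,  59.3]), array([234.6, 116.6]), -49.2) z [63.  72.8 81.1] bgr [113. 128. 127.] px 382 318
tabtop 47 (array([455.9, 407.4]), array([42.2,  9.9]), 8.5) z [64.8 71.8 74.9] bgr [121. 118. 121.] px 580 301
tabtop 79 (array([645.9, 219.3]), array([42.8, 14.9]), -27.6) z [63.3 71.1 74.2] bgr [115. 114. 115.] px 467 344
tabtop 69 (array([620.9, 315.6]), array([41.1, 12.2]), -5.2) z [64.3 72.9 76.2] bgr [123. 122. 123.] px 519 347
tabtop 89 (array([640.8, 409. ]), array([39.5, 12.7]), -46.2) z [63.7 72.3 75.3] bgr [128. 125. 128.] px 566 368
tabtop 141 (array([754.7, 194.7]), arr
[... 12287 characters left out ...]
,  1.1]), -88.3) z [22.8 29.6 33.1] bgr [7. 1. 3.] px 456 444
lowrim 109 (array([608.4, 330.1]), array([70.3, 36.9]), 37.0) z [22.4 28.3 33.1] bgr [42. 43. 38.] px 324 455
lowrim 86 (array([621.9, 429.6]), array([49.3, 10.4]), 36.0) z [22.5 27.7 33.1] bgr [33. 82. 16.] px 290 496
lowrim 90 (array([439.4, 419.1]), array([70.5, 34.9]), 52.8) z [23.  28.3 33.3] bgr [77.5 79.  71. ] px 395 529
lowrim 179 (array([672.2, 620. ]), array([59. , 24.6]), 21.8) z [22.2 23.7 26.5] bgr [202. 199. 195.] px 199 580
lowrim 54 (array([609.4, 597.3]), array([47.5, 12.5]), 25.6) z [22.1 23.9 26.4] bgr [203.5 200.  197. ] px 243 584
mat (array([ 411.2, -345.1]), array([228.8, 176.9]), 87.5) 0.004574848146256527
```

View pics/crop.png

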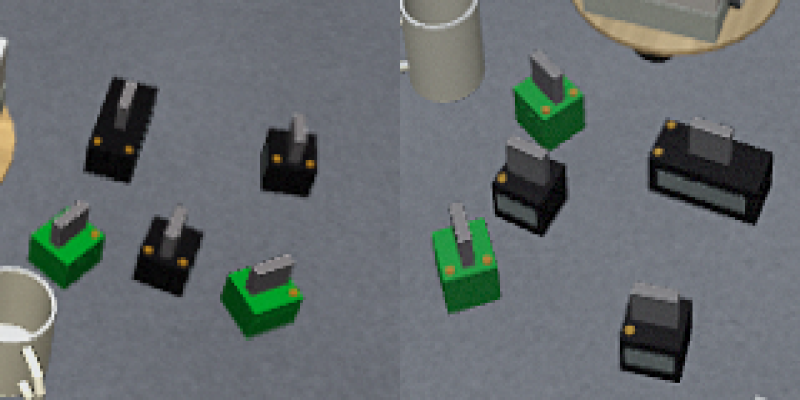

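The crops show two black short packs and one black long pack with side windows. The two green ones, at (66,240) and (260,290) in the left crop, have none and are the look-alikes. The heights agree with the text: tabs about 74 mm, bodies 42 mm, handle about 183 mm. I'll plan the first move and measure the tray.

```bash
cat >> h.py <<'E'
def plan(xy,gz,yaw,st=None):
    """xy mm, grasp-point height mm, tool yaw deg -> offset cm in tool axes and turn deg"""
    st=st or get_state(); p=np.array(st["eef_pos"]); psi=st["ee_rot"][2]
    d=np.r_[np.array(xy)/1000,gz/1000+.159]-p
    c,s=np.cos(psi),np.sin(psi)
    o=np.array([c*d[0]+s*d[1], s*d[0]-c*d[1], -d[2]])*100
    t=(np.degrees(psi)-yaw+180)%360-180
    print("offset",np.round(o,2),"turn",round(t,2),"| rows>=",int(np.ceil(max(np.linalg.norm(o)/5,abs(t)/8.59))))
def where(st=None):
    st=st or get_state()
    print("t",round(st["t"],1),"grasp pt mm",np.round((np.array(st["eef_pos"])-[0,0,.159])*1000,1),"yaw",round(np.degrees(st["ee_rot"][2]),2),"tilt",np.round([abs(st["ee_rot"][0])-np.pi,st["ee_rot"][1]],4),"F",np.round(st["force"],1),"w",round(st["width"]*1000,1))
E
python3 - <<'E'
from h import *
import pickle
F=pickle.load(open("F0.pkl","rb"))
for n in("scene","side"):
    P=cloud(F[n]);Q=P[zmask(P,.018,.034,(.52,.72,-.40,-.19))]
    print(n,rect(Q),np.median(Q[:,2]))
    Q=P[zmask(P,.0,.012,(.56,.67,-.36,-.22))];print(np.round(np.nanmedian(Q,axis=0),4))
plan((588,22),270,-176)
where()
E
```

```text
scene (array([ 615.3, -295.2]), array([145. , 124.9]), -90.0) 0.023611972437232343
[ 0.6077 -0.295   0.0027]
side (array([ 613. , -295.3]), array([146.5, 121.3]), 88.6) 0.02582114981349226
[ 0.6174 -0.3151  0.0049]
offset [-56.24  50.19  -2.51] turn 15.23 | rows>= 16
t 0.1 grasp pt mm [ 222.4 -637.2  244.9] yaw -160.77 tilt [-0.0013 -0.0002] F [ 0.8  0.2 -0.5] w 87.6
```

>>> {"name": "send_rows", "arguments": {
  "motion": [
    {"offset":[-3,3,0],"turn":0},
    {"offset":[-7,6,-1],"turn":0},
    {"offset":[-11,10,-2],"turn":0},
    {"offset":[-14,13,-2.5],"turn":0},
    {"offset":[-18,16,-2.5],"turn":0},
    {"offset":[-21,19,-2.5],"turn":0},
    {"offset":[-25,22,-2.5],"turn":0},
    {"offset":[-28,25,-2.5],"turn":0}
  ],
  "hand": 0.2
}}

```text
t: 0.95
eef_pos: [0.4053, -0.3071, 0.4297]
ee_rot: [-3.141, 0.0, -2.805]
force: [-0.2, 0.3, 0.5]
width: 0.0526
```

>>> {"name": "send_rows", "arguments": {
  "motion": [
    {"offset":[-3,3,0],"turn":2},
    {"offset":[-7,6,0],"turn":4},
    {"offset":[-11,10,0],"turn":6},
    {"offset":[-14,13,0],"turn":8},
    {"offset":[-18,16,0],"turn":10},
    {"offset":[-22,20,0],"turn":12},
    {"offset":[-26,23,0],"turn":14},
    {"offset":[-28.2,25.2,0],"turn":15.2}
  ]
}}

```text
t: 1.75
eef_pos: [0.5887, 0.0245, 0.4293]
ee_rot: [-3.142, -0.0, -3.071]
force: [0.5, -0.9, -0.0]
width: 0.0525
```

>>> {"name": "send_rows", "arguments": {
  "motion": [
    {"offset":[0,0,0],"turn":0},
    {"offset":[0,0,0],"turn":0},
    {"offset":[0,0,0],"turn":0},
    {"offset":[0,0,0],"turn":0}
  ]
}}

```text
t: 2.15
eef_pos: [0.5871, 0.0209, 0.4299]
ee_rot: [3.142, 0.0, -3.072]
force: [0.2, 0.8, 0.2]
width: 0.0524
```

Run:
```python
from h import *
where()
f=grab_frame("wrist");P=cloud(f);save(f,"w1",1.2)
img=f["frame"].astype(int)
for lo,hi in((.135,.155),(.17,.195)):
    for b in blobs(zmask(P,lo,hi,(.4,.8,-.2,.25)),100):
        print(lo,rect(P[b]),np.median(P[b][:,2]))
```

```text
t 2.1 grasp pt mm [587.1  20.9 270.9] yaw -176.02 tilt [-0.0001  0.0002] F [0.2 0.8 0.2] w 52.4
0.135 (array([585.8,  22. ]), array([187. , 142.2]), -86.1) 0.14527712775463894
0.17 (array([585.5,  22. ]), array([69.8, 13.7]), 3.8) 0.18303300355584626
```

View pics/w1.png

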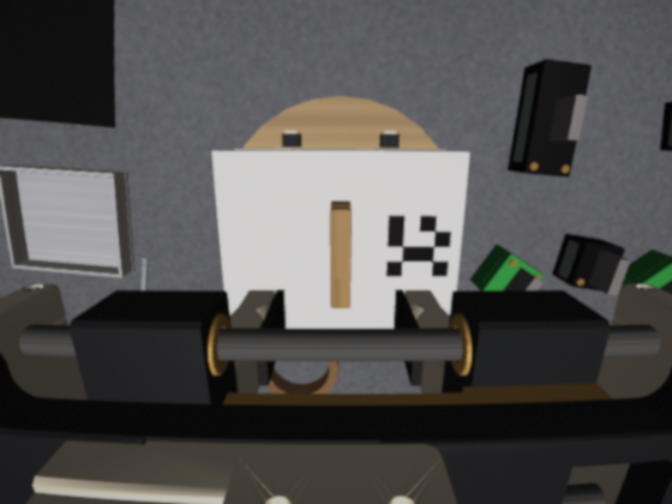

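The wrist view shows the white cover with its handle bar between (340,202) and (340,307), lined up with the jaws. Handle at (585.5, 22.0), top 183 mm, yaw 3.9°, which agrees with the other views. Going down to pinch it.

>>> {"name": "send_rows", "arguments": {
  "motion": [
    {"offset":[0.1,0.1,2.5],"turn":0},
    {"offset":[0.1,0.1,5],"turn":0},
    {"offset":[0.1,0.1,7],"turn":0},
    {"offset":[0.1,0.1,8.5],"turn":0},
    {"offset":[0.1,0.1,9.4],"turn":0},
    {"offset":[0.1,0.1,9.4],"turn":0},
    {"offset":[0.1,0.1,9.4],"turn":0}
  ]
}}

```text
t: 2.9
eef_pos: [0.5867, 0.0225, 0.3364]
ee_rot: [-3.142, 0.001, -3.071]
force: [0.2, -0.8, 0.7]
width: 0.0525
```

>>> {"name": "send_rows", "arguments": {
  "motion": [
    {"offset":[0,0,0],"turn":0},
    {"offset":[0,0,0],"turn":0},
    {"offset":[0,0,0],"turn":0},
    {"offset":[0,0,0],"turn":0},
    {"offset":[0,0,0],"turn":0},
    {"offset":[0,0,0],"turn":0},
    {"offset":[0,0,0],"turn":0},
    {"offset":[0,0,0],"turn":0}
  ],
  "hand": -1,
  "squeeze": 45
}}

```text
t: 3.7
eef_pos: [0.5865, 0.0227, 0.3358]
ee_rot: [-3.141, -0.0, -3.071]
force: [-1.4, -0.2, 1.0]
width: 0.0137
```

>>> {"name": "send_rows", "arguments": {
  "motion": [
    {"offset":[0,0,-1],"turn":0},
    {"offset":[0,0,-2],"turn":0},
    {"offset":[0,0,-3],"turn":0},
    {"offset":[0,0,-4.5],"turn":0},
    {"offset":[0,0,-6],"turn":0},
    {"offset":[0,0,-7.5],"turn":0},
    {"offset":[0,0,-8],"turn":0},
    {"offset":[0,0,-8],"turn":0}
  ]
}}

```text
t: 4.5
eef_pos: [0.5866, 0.0228, 0.4168]
ee_rot: [3.141, 0.002, -3.071]
force: [-0.3, 0.2, -2.9]
width: 0.0137
```

Run:
```python
from h import *
where()
plan((413.5,-344),256,-182.5)
```

```text
t 4.5 grasp pt mm [586.6  22.8 257.8] yaw -175.96 tilt [-0.0007  0.0019] F [-0.3  0.2 -2.9] w 13.7
offset [ 19.85 -35.37   0.18] turn 6.54 | rows>= 9
```

>>> {"name": "send_rows", "arguments": {
  "motion": [
    {"offset":[0.5,-0.9,0],"turn":0},
    {"offset":[1.5,-2.7,0],"turn":0.5},
    {"offset":[3,-5.3,0],"turn":1},
    {"offset":[4.7,-8.4,0],"turn":1.5},
    {"offset":[6.5,-11.6,0],"turn":2},
    {"offset":[8.3,-14.8,0],"turn":2.5},
    {"offset":[10.1,-18,0],"turn":3},
    {"offset":[11.9,-21.2,0],"turn":3.5}
  ]
}}

```text
t: 5.3
eef_pos: [0.4807, -0.199, 0.4152]
ee_rot: [3.142, -0.001, -3.133]
force: [0.8, -0.6, -2.8]
width: 0.0139
```

>>> {"name": "send_rows", "arguments": {
  "motion": [
    {"offset":[1.8,-3.2,0],"turn":0.5},
    {"offset":[3.6,-6.4,0],"turn":1},
    {"offset":[5,-9,0],"turn":1.5},
    {"offset":[6,-11,0],"turn":2},
    {"offset":[6.5,-12.4,0],"turn":2.5},
    {"offset":[7,-13.4,0],"turn":3},
    {"offset":[7,-13.4,0],"turn":3},
    {"offset":[7,-13.4,0],"turn":3}
  ]
}}

```text
t: 6.1
eef_pos: [0.4135, -0.3318, 0.4154]
ee_rot: [3.141, -0.0, 3.098]
force: [-0.3, 0.3, -2.6]
width: 0.014
```

Run:
```python
from h import *
import pickle
where(); plan((413.5,-344),98.5,-182.5)
F={}
for n in("scene","side"):
    f=F[n]=grab_frame(n);P=cloud(f)
    for b in blobs(zmask(P,.118,.145,(.48,.7,-.08,.12)),12): print(n,"tab",rect(P[b]),np.median(P[b][:,2]))
    for b in blobs(zmask(P,.090,.112,(.48,.7,-.08,.12)),12): print(n,"rim/body",len(P[b]),rect(P[b]),np.median(P[b][:,2]))
pickle.dump(F,open("F1.pkl","wb")); save(F["scene"],"s1")
```

```text
t 6.1 grasp pt mm [ 413.5 -331.8  256.4] yaw 177.49 tilt [-0.0003 -0.0005] F [-0.3  0.3 -2.6] w 14.0
offset [-0.05 -1.22 15.79] turn -0.01 | rows>= 4
scene tab (array([562. ,  64.5]), array([43.1, 12. ]), 5.3) 0.1292793162408381
scene rim/body 613 (array([588. ,  20.9]), array([172.2, 133.1]), -85.7) 0.09608894940955015
side tab (array([559.2,  65.8]), array([40.2, 19.3]), 7.3) 0.1296866494645409
side rim/body 824 (array([587.5,  20.9]), array([181.1, 130. ]), -85.8) 0.09870038902404871
```

View pics/s1.png

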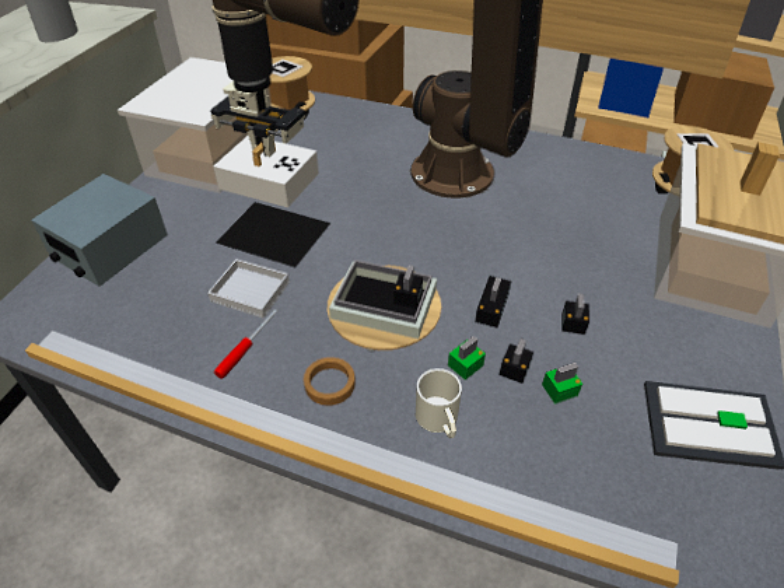

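The scene view shows the cover held above the mat. The open bay at (385,300) holds the spent pack at (405,285), and there are no other packs in it. Lowering the cover.

>>> {"name": "send_rows", "arguments": {
  "motion": [
    {"offset":[0,-1.2,2],"turn":0},
    {"offset":[0,-1.2,5],"turn":0},
    {"offset":[0,-1.2,8],"turn":0},
    {"offset":[0,-1.2,11],"turn":0},
    {"offset":[0,-1.2,13.5],"turn":0},
    {"offset":[0,-1.2,15],"turn":0},
    {"offset":[0,-1.2,15.5],"turn":0},
    {"offset":[0,-1.2,15.8],"turn":0}
  ]
}}

```text
t: 7.0
eef_pos: [0.414, -0.3434, 0.2576]
ee_rot: [-3.142, -0.0, 3.1]
force: [-0.1, 1.0, -1.8]
width: 0.0137
```

>>> {"name": "send_rows", "arguments": {
  "motion": [
    {"offset":[0,0,0],"turn":0},
    {"offset":[0,0,0],"turn":0},
    {"offset":[0,0,0],"turn":0}
  ]
}}

```text
t: 7.3
eef_pos: [0.4138, -0.3438, 0.2585]
ee_rot: [-3.141, 0.001, 3.099]
force: [-0.5, 0.3, -2.0]
width: 0.0135
```

Run:
```python
from h import *
where()
```

```text
t 7.3 grasp pt mm [ 413.8 -343.8   99.5] yaw 177.55 tilt [-0.0005  0.0015] F [-0.5  0.3 -2. ] w 13.5
```

>>> {"name": "send_rows", "arguments": {
  "motion": [
    {"offset":[0,0,0.1],"turn":0},
    {"offset":[0,0,0.15],"turn":0},
    {"offset":[0,0,0.15],"turn":0},
    {"offset":[0,0,0.15],"turn":0}
  ]
}}

```text
t: 7.7
eef_pos: [0.4136, -0.3438, 0.2567]
ee_rot: [-3.141, 0.001, 3.099]
force: [-0.6, 2.1, 4.8]
width: 0.0133
```

>>> {"name": "send_rows", "arguments": {
  "motion": [
    {"offset":[0,0,0],"turn":0},
    {"offset":[0,0,0],"turn":0},
    {"offset":[0,0,0],"turn":0},
    {"offset":[0,0,0],"turn":0},
    {"offset":[0,0,0],"turn":0}
  ],
  "hand": -0.1
}}

```text
t: 8.2
eef_pos: [0.4135, -0.3437, 0.2561]
ee_rot: [3.142, -0.0, 3.099]
force: [-0.4, -0.3, -0.4]
width: 0.0387
```

>>> {"name": "send_rows", "arguments": {
  "motion": [
    {"offset":[0,0,-1],"turn":0},
    {"offset":[0,0,-3],"turn":0},
    {"offset":[0,0,-6],"turn":0},
    {"offset":[0,0,-10],"turn":0},
    {"offset":[0,0,-14],"turn":0},
    {"offset":[0,0,-16],"turn":0},
    {"offset":[0,0,-16],"turn":0}
  ]
}}

```text
t: 8.9
eef_pos: [0.4139, -0.344, 0.4207]
ee_rot: [-3.139, 0.006, 3.099]
force: [-0.2, 0.8, 0.4]
width: 0.0392
```

Run:
```python
from h import *
where(); plan((561,65),250,-176)
```

```text
t 8.9 grasp pt mm [ 413.9 -344.   261.7] yaw 177.57 tilt [-0.003   0.0065] F [-0.2  0.8  0.4] w 39.2
offset [-12.96  41.49   1.17] turn -6.43 | rows>= 9
```

>>> {"name": "send_rows", "arguments": {
  "motion": [
    {"offset":[-1,3.2,0],"turn":-1},
    {"offset":[-2.3,7.3,0],"turn":-2},
    {"offset":[-3.8,12,0.3],"turn":-3},
    {"offset":[-5.3,17,0.6],"turn":-3.5},
    {"offset":[-6.8,21.7,1],"turn":-4},
    {"offset":[-8.3,26.5,1.1],"turn":-5},
    {"offset":[-9.8,31.3,1.1],"turn":-6},
    {"offset":[-11.3,36,1.1],"turn":-6.4}
  ],
  "hand": -0.4
}}

```text
t: 9.7
eef_pos: [0.5412, 0.0116, 0.4052]
ee_rot: [-3.142, -0.0, -3.072]
force: [1.7, -0.7, 0.9]
width: 0.0264
```

>>> {"name": "send_rows", "arguments": {
  "motion": [
    {"offset":[-1,3,0],"turn":0},
    {"offset":[-1.1,5.2,0],"turn":0},
    {"offset":[-1.1,5.2,0],"turn":0},
    {"offset":[-1.1,5.2,0],"turn":0},
    {"offset":[-1.1,5.2,0],"turn":0}
  ]
}}

```text
t: 10.2
eef_pos: [0.5484, 0.0615, 0.4051]
ee_rot: [-3.141, -0.0, -3.073]
force: [-0.5, -0.3, 0.7]
width: 0.0263
```

```bash
cat >> h.py <<'E'
def bay(f,P=None):
    P=cloud(f) if P is None else P
    Q=P[zmask(P,.090,.112,(.48,.7,-.09,.13))]
    print("rim",rect(Q),np.round(np.median(Q[:,2]),4))
    Q=P[zmask(P,.050,.066,(.53,.65,-.06,.1))]
    print("floor",len(Q),np.round(np.median(Q[:,2]),4) if len(Q) else "")
def tabs(P,base,box):
    """tab tops for packs standing with underside at base (m)"""
    for b in blobs(zmask(P,base+.066,base+.082,box),25):
        print("tab",b.sum(),rect(P[b]),"z",round(np.percentile(P[b][:,2],70)*1000,1))
E
python3 - <<'E'
from h import *
where()
f=grab_frame("wrist");P=cloud(f);bay(f,P);tabs(P,.058,(.48,.7,-.09,.13))
save(f,"w2",1.2)
E
```

```text
t 10.2 grasp pt mm [548.4  61.5 246.1] yaw -176.08 tilt [-0.0002 -0.0004] F [-0.5 -0.3  0.7] w 26.3
rim (array([560.1,  20.2]), array([170.4,  76.7]), -85.3) 0.0993
floor 7618 0.0583
tab 592 (array([557.5,  64.9]), array([39.6, 12. ]), 5.6) z 132.4
```

View pics/w2.png

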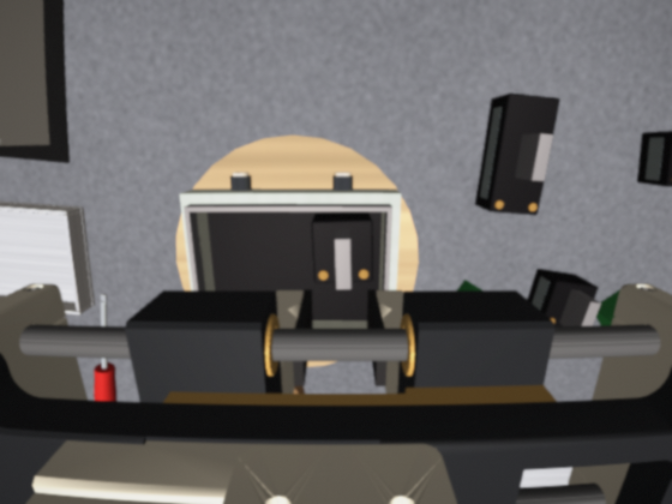

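The wrist view shows the spent pack in the bay, with its tab at (343,264), and an otherwise bare bay. Measured tab top is 132.4 mm and floor 58.3 mm, as expected.

Run:
```python
from h import *
plan((557.5,64.9),123,-174.5)
```

```text
offset [-0.93  0.3  12.32] turn -1.61 | rows>= 3
```

>>> {"name": "send_rows", "arguments": {
  "motion": [
    {"offset":[-0.9,0.3,0.5],"turn":-1.6},
    {"offset":[-0.9,0.3,3],"turn":-1.6},
    {"offset":[-0.9,0.3,6],"turn":-1.6},
    {"offset":[-0.9,0.3,9],"turn":-1.6},
    {"offset":[-0.9,0.3,11],"turn":-1.6},
    {"offset":[-0.9,0.3,12],"turn":-1.6},
    {"offset":[-0.9,0.3,12.3],"turn":-1.6},
    {"offset":[-0.9,0.3,12.3],"turn":-1.6}
  ]
}}

```text
t: 11.05
eef_pos: [0.5579, 0.0657, 0.2824]
ee_rot: [-3.141, 0.0, -3.045]
force: [0.4, -0.3, 0.7]
width: 0.0263
```

>>> {"name": "send_rows", "arguments": {
  "motion": [
    {"offset":[0,0,0],"turn":0},
    {"offset":[0,0,0],"turn":0},
    {"offset":[0,0,0],"turn":0},
    {"offset":[0,0,0],"turn":0},
    {"offset":[0,0,0],"turn":0},
    {"offset":[0,0,0],"turn":0}
  ],
  "hand": -1,
  "squeeze": 40
}}

```text
t: 11.65
eef_pos: [0.5576, 0.0658, 0.2828]
ee_rot: [3.142, 0.001, -3.045]
force: [-1.8, -0.7, 6.0]
width: 0.0121
```

>>> {"name": "send_rows", "arguments": {
  "motion": [
    {"offset":[0,0,-0.7],"turn":0},
    {"offset":[0,0,-2],"turn":0},
    {"offset":[0,0,-4],"turn":0},
    {"offset":[0,0,-6],"turn":0},
    {"offset":[0,0,-8],"turn":0},
    {"offset":[0,0,-9],"turn":0},
    {"offset":[0,0,-9],"turn":0},
    {"offset":[0,0,-9],"turn":0}
  ]
}}

```text
t: 12.45
eef_pos: [0.5571, 0.0657, 0.3717]
ee_rot: [3.141, -0.001, -3.045]
force: [0.5, 0.2, -2.5]
width: 0.0119
```

Run:
```python
from h import *
where();plan((614,-295),215,-180)
```

```text
t 12.4 grasp pt mm [557.1  65.7 212.7] yaw -174.47 tilt [-0.0003 -0.0005] F [ 0.5  0.2 -2.5] w 11.9
offset [ -2.19 -36.45  -0.23] turn 5.53 | rows>= 8
```

>>> {"name": "send_rows", "arguments": {
  "motion": [
    {"offset":[-0.1,-1,0],"turn":0.5},
    {"offset":[-0.2,-3,0],"turn":1},
    {"offset":[-0.4,-6,0],"turn":2},
    {"offset":[-0.6,-9.5,0],"turn":3},
    {"offset":[-0.8,-13,0],"turn":4},
    {"offset":[-1,-17,0],"turn":5},
    {"offset":[-1.2,-21,0],"turn":5.5},
    {"offset":[-1.5,-25,0],"turn":5.5}
  ]
}}

```text
t: 13.25
eef_pos: [0.5962, -0.1837, 0.3709]
ee_rot: [3.141, -0.002, -3.142]
force: [0.8, 0.3, -1.3]
width: 0.0115
```

>>> {"name": "send_rows", "arguments": {
  "motion": [
    {"offset":[0,-4,0],"turn":0},
    {"offset":[0,-7.5,0],"turn":0},
    {"offset":[0.2,-9.8,0],"turn":0},
    {"offset":[0.3,-11,0],"turn":0},
    {"offset":[0.4,-11.5,0],"turn":0},
    {"offset":[0.4,-11.5,0],"turn":0},
    {"offset":[0.4,-11.5,0],"turn":0}
  ]
}}

```text
t: 13.95
eef_pos: [0.5926, -0.2958, 0.372]
ee_rot: [3.141, -0.0, -3.14]
force: [0.1, 0.3, -1.3]
width: 0.0117
```

Run:
```python
from h import *
where();plan((614,-295),70.0,-180)
f=grab_frame("wrist");P=cloud(f)
Q=P[zmask(P,.018,.034,(.5,.75,-.42,-.17))];print(rect(Q),Q[:,2].mean(), Q[:,0].min(),Q[:,1].min(),Q[:,1].max())
```

```text
t 13.9 grasp pt mm [ 592.6 -295.8  213. ] yaw -179.93 tilt [-0.0003 -0.0002] F [ 0.1  0.3 -1.3] w 11.7
offset [-2.14  0.08 14.3 ] turn 0.07 | rows>= 3
(array([ 605.6, -295.8]), array([140.5, 105.3]), 89.3) 0.026594266216301767 0.5521807727096547 -0.3665294411788519 -0.2250391111580468
```

>>> {"name": "send_rows", "arguments": {
  "motion": [
    {"offset":[-1,0,2],"turn":0},
    {"offset":[-1.9,0,5],"turn":0},
    {"offset":[-1.9,0,8],"turn":0},
    {"offset":[-1.9,0,11],"turn":0},
    {"offset":[-1.9,0,13],"turn":0},
    {"offset":[-1.9,0,14],"turn":0},
    {"offset":[-1.9,0,14.4],"turn":0},
    {"offset":[-1.9,0,14.4],"turn":0}
  ]
}}

```text
t: 14.8
eef_pos: [0.612, -0.2959, 0.2294]
ee_rot: [-3.141, 0.001, -3.14]
force: [0.2, -0.0, -2.1]
width: 0.0121
```

>>> {"name": "send_rows", "arguments": {
  "motion": [
    {"offset":[0,0,0.1],"turn":0},
    {"offset":[0,0,0.1],"turn":0},
    {"offset":[0,0,0.1],"turn":0}
  ]
}}

```text
t: 15.1
eef_pos: [0.6123, -0.2964, 0.2288]
ee_rot: [-3.141, 0.003, -3.14]
force: [0.0, 3.0, 6.5]
width: 0.0117
```

>>> {"name": "send_rows", "arguments": {
  "motion": [
    {"offset":[0,0,0],"turn":0},
    {"offset":[0,0,0],"turn":0},
    {"offset":[0,0,0],"turn":0},
    {"offset":[0,0,0],"turn":0}
  ],
  "hand": -0.4
}}

```text
t: 15.5
eef_pos: [0.6116, -0.2967, 0.227]
ee_rot: [-3.142, -0.0, -3.141]
force: [0.2, 1.2, 0.9]
width: 0.026
```

>>> {"name": "send_rows", "arguments": {
  "motion": [
    {"offset":[0,0,-1],"turn":0},
    {"offset":[0,0,-3],"turn":0},
    {"offset":[0,0,-6],"turn":0},
    {"offset":[0,0,-10],"turn":0},
    {"offset":[0,0,-14],"turn":0},
    {"offset":[0,0,-17],"turn":0},
    {"offset":[0,0,-17.5],"turn":0}
  ]
}}

```text
t: 16.2
eef_pos: [0.6121, -0.2971, 0.4083]
ee_rot: [-3.139, 0.008, -3.14]
force: [1.3, -0.2, -0.1]
width: 0.0261
```

Run:
```python
from h import *
where();plan((470,231.5),240,-181.5); plan((550,22),240,-176)
```

```text
t 16.2 grasp pt mm [ 612.1 -297.1  249.3] yaw -179.94 tilt [-0.0028  0.0077] F [ 1.3 -0.2 -0.1] w 26.1
offset [14.15 52.87  0.93] turn 1.56 | rows>= 11
offset [ 6.17 31.91  0.93] turn -3.94 | rows>= 7
```

>>> {"name": "send_rows", "arguments": {
  "motion": [
    {"offset":[-0.1,2,0],"turn":-0.5},
    {"offset":[-0.2,6,0],"turn":-1},
    {"offset":[-0.4,11,0],"turn":-1.5},
    {"offset":[-0.5,16,0],"turn":-2},
    {"offset":[-0.6,21,0],"turn":-2.5},
    {"offset":[-0.7,26,-0.5],"turn":-3},
    {"offset":[-0.8,30,-1],"turn":-3.5},
    {"offset":[-0.8,31.9,-1],"turn":-4}
  ]
}}

```text
t: 17.0
eef_pos: [0.6193, 0.0256, 0.4133]
ee_rot: [3.141, 0.002, -3.068]
force: [0.6, -0.1, -0.5]
width: 0.0266
```

>>> {"name": "send_rows", "arguments": {
  "motion": [
    {"offset":[0,0,0],"turn":0},
    {"offset":[0,0,0],"turn":0},
    {"offset":[0,0,0],"turn":0}
  ]
}}

```text
t: 17.3
eef_pos: [0.6192, 0.0215, 0.4121]
ee_rot: [-3.141, -0.0, -3.072]
force: [-0.6, -0.1, 0.1]
width: 0.026
```

Run:
```python
from h import *
import pickle
where()
f=grab_frame("wrist");P=cloud(f);bay(f,P)
tabs(P,0,(.35,.75,.15,.55))
F={}
for n in("scene","side"):
    g=F[n]=grab_frame(n);Q=cloud(g);print(n);tabs(Q,0,(.35,.72,.15,.55));tabs(Q,.004,(.5,.72,-.4,-.2))
    for b in blobs(zmask(Q,.058,.074,(.28,.55,-.5,-.2)),300): print("cover",rect(Q[b]),np.median(Q[b][:,2]))
pickle.dump(F,open("F2.pkl","wb"))
save(F["scene"],"s2")
plan((470,231.5),240,-181.5)
```

```text
t 17.3 grasp pt mm [619.2  21.5 253.1] yaw -176.01 tilt [-0.0002 -0.0003] F [-0.6 -0.1  0.1] w 26.0
rim (array([586.3,  21.9]), array([171. , 126.3]), -86.1) 0.0979
floor 14900 0.0583
tab 622 (array([469. , 230.9]), array([40.9, 13.7]), 0.2) z 74.1
tab 453 (array([619.3, 315.1]), array([39.5, 14.4]), -6.7) z 73.5
tab 465 (array([644.8, 219.4]), array([40.6, 14. ]), -28.2) z 73.9
scene
tab 45 (array([472.7, 231.4]), array([38.9, 12.4]), 0.2) z 72.7
tab 42 (array([455.9, 407.3]), array([43.1,  9.5]), 9.6) z 73.0
tab 69 (array([647.4, 219.4]), array([40.8, 13.4]), -28.5) z 72.3
tab 58 (array([620.3, 316. ]), array([40.7, 12.2]), -4.4) z 74.3
tab 75 (array([639.7, 409.5]), array([39.9, 14.4]), -50.2) z 73.4
tab 51 (array([ 614.1, -294.3]), array([42.4, 13.9]), 4.0) z 76.6
cover (array([ 414.9, -343.8]), array([188.3, 149.1]), 87.1) 0.06443982272952553
side
tab 89 (array([643.7, 219.2]), array([44.2, 14.2]), -26.7) z 75.4
tab 111 (array([469.8, 231.3]), array([40.4, 19.3]), 2.1) z 75.1
tab 114 (array([619.5, 315.8]), array([42.7, 17.3]), 0.1) z 75.0
tab 93 (array([638.2, 411.4]), array([42.6, 12.4]), -48.9) z 76.0
tab 124 (array([454.9, 408. ]), array([40.8, 15.4]), 9.0) z 75.0
tab 52 (array([ 612.4, -291.4]), array([40.8, 22.5]), 3.5) z 77.5
cover (array([ 412.8, -341.1]), array([200.6, 144.3]), 87.3) 0.06642980976328028
offset [13.45 22.    1.31] turn 5.45 | rows>= 6
```

View pics/s2.png

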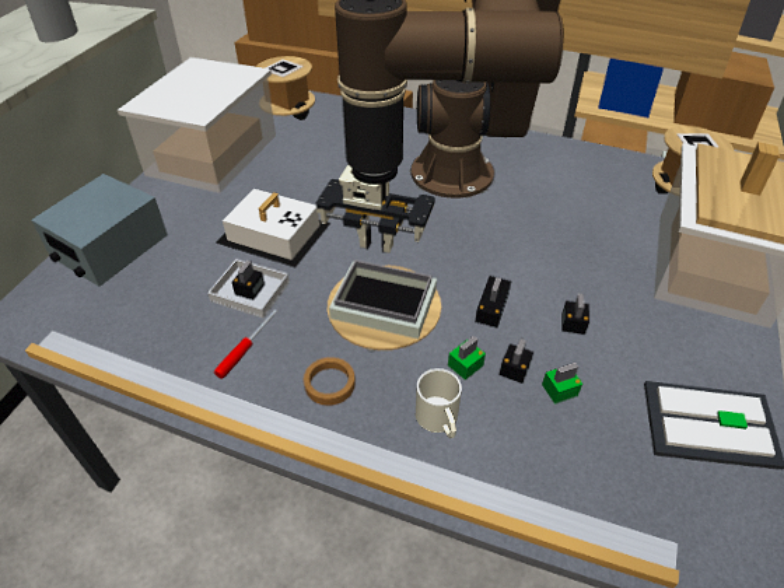

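The scene view shows the cover upright on the mat at (270,225), the spent pack standing in the tray at (248,283) and the bay bare. Bay centre is (586.3, 21.9), yaw 3.9°. Next is the long pack.

>>> {"name": "send_rows", "arguments": {
  "motion": [
    {"offset":[1,1.6,0],"turn":0.5},
    {"offset":[3,4.8,0],"turn":1},
    {"offset":[5,8.2,0],"turn":2},
    {"offset":[7.5,12.2,0.5],"turn":2.7},
    {"offset":[10,16.3,1],"turn":3.3},
    {"offset":[12,19.5,1.3],"turn":4},
    {"offset":[13,21.9,1.3],"turn":4},
    {"offset":[13,21.9,1.3],"turn":4}
  ]
}}

```text
t: 18.25
eef_pos: [0.4733, 0.2333, 0.3994]
ee_rot: [3.141, 0.0, -3.139]
force: [1.1, 0.0, 0.9]
width: 0.0264
```

>>> {"name": "send_rows", "arguments": {
  "motion": [
    {"offset":[0,0,0],"turn":0},
    {"offset":[0,0,0],"turn":0}
  ]
}}

```text
t: 18.45
eef_pos: [0.4747, 0.231, 0.3992]
ee_rot: [-3.141, 0.0, 3.141]
force: [-0.2, 0.2, 0.2]
width: 0.0265
```

Run:
```python
from h import *
where()
f=grab_frame("wrist");P=cloud(f)
tabs(P,0,(.35,.75,.15,.55))
for b in blobs(zmask(P,.034,.048,(.35,.6,.15,.3)),100): print("body",rect(P[b]))
plan((469,231),65,-180)
```

```text
t 18.4 grasp pt mm [474.7 231.  240.2] yaw 179.98 tilt [-0.0001  0.    ] F [-0.2  0.2  0.2] w 26.5
tab 552 (array([453.5, 407.1]), array([40.2, 12.8]), 8.4) z 74.0
tab 457 (array([468.7, 231.1]), array([40.1, 11.7]), 0.2) z 74.4
tab 161 (array([636.4, 223.6]), array([22.7, 12. ]), -26.9) z 74.1
body (array([468.6, 231.1]), array([109.6,  50. ]), 0.3)
offset [ 0.57  0.02 17.51] turn -0.04 | rows>= 4
```

>>> {"name": "send_rows", "arguments": {
  "motion": [
    {"offset":[0.6,0,3],"turn":0},
    {"offset":[0.6,0,7],"turn":0},
    {"offset":[0.6,0,11],"turn":0},
    {"offset":[0.6,0,14],"turn":0},
    {"offset":[0.6,0,16],"turn":0},
    {"offset":[0.6,0,17.2],"turn":0},
    {"offset":[0.6,0,17.4],"turn":0},
    {"offset":[0.6,0,17.4],"turn":0}
  ]
}}

```text
t: 19.3
eef_pos: [0.4688, 0.2316, 0.2255]
ee_rot: [3.142, 0.0, -3.141]
force: [0.2, 0.4, 0.3]
width: 0.0264
```

>>> {"name": "send_rows", "arguments": {
  "motion": [
    {"offset":[0,0,0],"turn":0},
    {"offset":[0,0,0],"turn":0},
    {"offset":[0,0,0],"turn":0},
    {"offset":[0,0,0],"turn":0},
    {"offset":[0,0,0],"turn":0},
    {"offset":[0,0,0],"turn":0}
  ],
  "hand": -1,
  "squeeze": 45
}}

```text
t: 19.9
eef_pos: [0.4684, 0.2317, 0.2259]
ee_rot: [3.141, 0.001, -3.141]
force: [-1.8, -2.6, 8.1]
width: 0.012
```

>>> {"name": "send_rows", "arguments": {
  "motion": [
    {"offset":[0,0,-0.7],"turn":0},
    {"offset":[0,0,-2.5],"turn":0},
    {"offset":[0,0,-5],"turn":0},
    {"offset":[0,0,-8],"turn":0},
    {"offset":[0,0,-11],"turn":0},
    {"offset":[0,0,-13],"turn":0},
    {"offset":[0,0,-14],"turn":0},
    {"offset":[0,0,-14],"turn":0}
  ]
}}

```text
t: 20.7
eef_pos: [0.4682, 0.2318, 0.3661]
ee_rot: [3.14, 0.001, -3.141]
force: [0.9, 0.3, -4.0]
width: 0.0117
```

```bash
cat >> h.py <<'E'
def baypt(x,y):
    a=np.radians(3.9);return (586.3+x*np.cos(a)-y*np.sin(a),21.9+x*np.sin(a)+y*np.cos(a))
E
python3 - <<'E'
from h import *
where();print(baypt(0,53));plan(baypt(0,53),205,-176.0)
E
```

```text
t 20.7 grasp pt mm [468.2 231.8 207.1] yaw -179.96 tilt [-0.0016  0.0012] F [ 0.9  0.3 -4. ] w 11.7
(np.float64(582.6951895947418), np.float64(74.77726677828707))
offset [-11.44 -15.71   0.21] turn -3.96 | rows>= 4
```

>>> {"name": "send_rows", "arguments": {
  "motion": [
    {"offset":[-0.6,-0.8,0],"turn":-0.5},
    {"offset":[-2,-2.8,0],"turn":-1},
    {"offset":[-4,-5.5,0],"turn":-2},
    {"offset":[-6.5,-9,0],"turn":-3},
    {"offset":[-9,-12.4,0],"turn":-4},
    {"offset":[-10.8,-14.8,0],"turn":-4},
    {"offset":[-11.4,-15.7,0],"turn":-4},
    {"offset":[-11.4,-15.7,0],"turn":-4}
  ]
}}

```text
t: 21.5
eef_pos: [0.5828, 0.0731, 0.363]
ee_rot: [-3.141, -0.003, -3.074]
force: [-0.7, 0.2, -3.9]
width: 0.0117
```

>>> {"name": "send_rows", "arguments": {
  "motion": [
    {"offset":[0,0,0],"turn":0},
    {"offset":[0,0,0],"turn":0},
    {"offset":[0,0,0],"turn":0}
  ]
}}

```text
t: 21.8
eef_pos: [0.5819, 0.0756, 0.3651]
ee_rot: [3.141, -0.0, -3.07]
force: [-0.3, 0.7, -4.0]
width: 0.0115
```

Run:
```python
from h import *
where();plan(baypt(0,53),125,-176.1)
f=grab_frame("wrist");P=cloud(f)
for b in blobs(zmask(P,.165,.19,(.48,.7,-.02,.2)),100): print("held body",rect(P[b]),np.median(P[b][:,2]))
Q=P[zmask(P,.090,.106,(.5,.7,-.09,.03))];print("rim part",rect(Q))
```

```text
t 21.8 grasp pt mm [581.9  75.6 206.1] yaw -175.88 tilt [-0.0001 -0.0001] F [-0.3  0.7 -4. ] w 11.5
offset [-0.07 -0.09  8.11] turn 0.22 | rows>= 2
held body (array([551.6,  74. ]), array([50.3, 49. ]), -85.9) 0.1814609603156695
held body (array([628.3,  79.6]), array([28.1, 15.7]), -85.6) 0.18131640283131756
rim part (array([583.2, -15. ]), array([116.3,  97.9]), 3.9)
```

>>> {"name": "send_rows", "arguments": {
  "motion": [
    {"offset":[-0.1,-0.1,1],"turn":0.2},
    {"offset":[-0.1,-0.1,2.5],"turn":0.2},
    {"offset":[-0.1,-0.1,3.5],"turn":0.2},
    {"offset":[-0.1,-0.1,4.5],"turn":0.2},
    {"offset":[-0.1,-0.1,5.5],"turn":0.2},
    {"offset":[-0.1,-0.1,6.5],"turn":0.2},
    {"offset":[-0.1,-0.1,7.4],"turn":0.2},
    {"offset":[-0.1,-0.1,7.9],"turn":0.2}
  ]
}}

```text
t: 22.65
eef_pos: [0.5833, 0.0737, 0.285]
ee_rot: [-3.141, -0.001, -3.075]
force: [-0.5, 0.1, -3.5]
width: 0.012
```

>>> {"name": "send_rows", "arguments": {
  "motion": [
    {"offset":[0,0,0.1],"turn":0},
    {"offset":[0,0,0.2],"turn":0},
    {"offset":[0,0,0.2],"turn":0},
    {"offset":[0,0,0.2],"turn":0}
  ]
}}

```text
t: 23.05
eef_pos: [0.5836, 0.0739, 0.2846]
ee_rot: [3.141, 0.001, -3.075]
force: [-0.5, -0.2, -4.2]
width: 0.0121
```

>>> {"name": "send_rows", "arguments": {
  "motion": [
    {"offset":[0,0,0.05],"turn":0},
    {"offset":[0,0,0.1],"turn":0},
    {"offset":[0,0,0.1],"turn":0}
  ]
}}

```text
t: 23.35
eef_pos: [0.5835, 0.0738, 0.2839]
ee_rot: [3.142, 0.001, -3.074]
force: [-2.1, -0.8, 2.8]
width: 0.0116
```

>>> {"name": "send_rows", "arguments": {
  "motion": [
    {"offset":[0,0,0.05],"turn":0},
    {"offset":[0,0,0.1],"turn":0},
    {"offset":[0,0,0.1],"turn":0}
  ]
}}

```text
t: 23.65
eef_pos: [0.5835, 0.0737, 0.2839]
ee_rot: [-3.142, 0.001, -3.074]
force: [-6.2, -0.2, 12.2]
width: 0.0119
```

Firmly on the floor. I'll release with a small opening, rise and look.

>>> {"name": "send_rows", "arguments": {
  "motion": [
    {"offset":[0,0,0],"turn":0},
    {"offset":[0,0,0],"turn":0},
    {"offset":[0,0,0],"turn":0},
    {"offset":[0,0,0],"turn":0}
  ],
  "hand": -0.4
}}

```text
t: 24.05
eef_pos: [0.5835, 0.0739, 0.282]
ee_rot: [-3.142, 0.0, -3.075]
force: [-1.0, -0.8, -0.8]
width: 0.0263
```

>>> {"name": "send_rows", "arguments": {
  "motion": [
    {"offset":[0,0,-1],"turn":0},
    {"offset":[0,0,-3],"turn":0},
    {"offset":[0,0,-6],"turn":0},
    {"offset":[0,0,-9],"turn":0},
    {"offset":[0,0,-12],"turn":0},
    {"offset":[0,0,-13],"turn":0},
    {"offset":[0,0,-13],"turn":0}
  ]
}}

```text
t: 24.75
eef_pos: [0.5837, 0.0739, 0.4145]
ee_rot: [3.14, 0.004, -3.074]
force: [-0.1, 0.4, -1.0]
width: 0.0264
```

```bash
cat >> h.py <<'E'
def inbay(P):
    """bodies and tabs in the bay, in bay axes (mm)"""
    a=np.radians(3.9); d=(P-np.array([.5863,.0219,.058]))*1000
    B=np.stack([d[...,0]*np.cos(a)+d[...,1]*np.sin(a),-d[...,0]*np.sin(a)+d[...,1]*np.cos(a),d[...,2]],-1)
    with np.errstate(invalid='ignore'): ins=(abs(B[...,0])<58)&(abs(B[...,1])<80)
    for nm,lo,hi in(("body",36,50),("tab",66,82)):
        for b in blobs(ins&(B[...,2]>lo)&(B[...,2]<hi),60):
            Q=B[b]; print(nm,b.sum(),rect(Q/1000),"z",np.round(np.percentile(Q[:,2],[10,50,90]),1))
E
python3 - <<'E'
from h import *
where()
f=grab_frame("wrist");P=cloud(f);bay(f,P);inbay(P)
for n in("scene","side"):
    Q=cloud(grab_frame(n));print(n);inbay(Q);tabs(Q,0,(.35,.72,.15,.55))
plan((453.8,407.3),235,-171.5)
E
```

```text
t 24.8 grasp pt mm [583.7  73.9 255.5] yaw -176.15 tilt [-0.0012  0.0037] F [-0.1  0.4 -1. ] w 26.4
rim (array([585.8,  21.5]), array([171. , 125.1]), -86.7) 0.0997
floor 9136 0.0584
body 4505 (array([ 0.9, 52.1]), array([109.6,  50.2]), -0.1) z [41.2 42.1 43.1]
tab 567 (array([ 1.1, 52.2]), array([40.2, 11.2]), 0.1) z [73.1 74.2 75. ]
scene
body 412 (array([-0.6, 52.2]), array([116.3,  51.9]), -1.7) z [38.  40.3 42.7]
tab 43 (array([457. , 407.6]), array([42.9,  9.6]), 8.0) z 73.2
tab 65 (array([647. , 219.4]), array([41.6, 13.6]), -28.3) z 72.1
tab 64 (array([620.7, 315.7]), array([40.4, 12.6]), -3.5) z 74.3
tab 71 (array([640.7, 408.6]), array([37.3, 13.7]), -52.1) z 73.9
side
body 494 (array([ 1.9, 53.4]), array([110.5,  55.4]), 1.5) z [40.6 43.7 46.3]
tab 98 (array([ 1.6, 53.2]), array([40.6, 19.1]), -1.0) z [67.7 74.2 77.7]
tab 89 (array([644.3, 219.2]), array([43.3, 15. ]), -28.0) z 76.1
tab 109 (array([619.8, 316. ]), array([42.8, 17.2]), -3.4) z 74.8
tab 99 (array([638.4, 410.7]), array([42.7, 12.4]), -49.1) z 75.5
tab 128 (array([454.6, 408.8]), array([40.4, 16.5]), 6.9) z 74.5
offset [10.67 34.14  1.69] turn -4.67 | rows>= 8
```

The long pack is flat at bay (1, 52), body top 42 mm and tab top 74 mm. Next is the short pack at (454, 407).

>>> {"name": "send_rows", "arguments": {
  "motion": [
    {"offset":[0.5,1.7,0],"turn":-0.5},
    {"offset":[1.7,5.1,0],"turn":-1},
    {"offset":[3.2,10,0],"turn":-2},
    {"offset":[4.7,15,0.5],"turn":-3},
    {"offset":[6.2,20,1],"turn":-4},
    {"offset":[7.7,25,1.5],"turn":-4.7},
    {"offset":[9,29.5,1.7],"turn":-4.7},
    {"offset":[10,33,1.7],"turn":-4.7}
  ]
}}

```text
t: 25.7
eef_pos: [0.4601, 0.3984, 0.3931]
ee_rot: [-3.139, -0.002, -2.992]
force: [0.3, 0.0, 1.0]
width: 0.0263
```

>>> {"name": "send_rows", "arguments": {
  "motion": [
    {"offset":[0.1,1.1,0],"turn":0},
    {"offset":[0.1,1.1,0],"turn":0},
    {"offset":[0.1,1.1,0],"turn":0},
    {"offset":[0.1,1.1,0],"turn":0}
  ]
}}

```text
t: 26.1
eef_pos: [0.4593, 0.406, 0.3947]
ee_rot: [-3.141, -0.001, -2.994]
force: [0.4, -1.3, 0.4]
width: 0.0261
```

Run:
```python
from h import *
where()
f=grab_frame("wrist");P=cloud(f)
tabs(P,0,(.35,.55,.35,.47))
for b in blobs(zmask(P,.036,.048,(.35,.55,.35,.47)),100): print("body",rect(P[b]))
plan((453.8,407.3),65,-171.5)
```

```text
t 26.1 grasp pt mm [459.3 406.  235.7] yaw -171.52 tilt [-0.0008 -0.0007] F [ 0.4 -1.3  0.4] w 26.1
tab 447 (array([453.8, 407.3]), array([40. , 11.4]), 8.8) z 74.5
body (array([453.3, 407.3]), array([53.5, 49.8]), 9.0)
offset [ 0.54  0.22 17.1 ] turn -0.04 | rows>= 4
```

>>> {"name": "send_rows", "arguments": {
  "motion": [
    {"offset":[0.5,0.2,3],"turn":-0.3},
    {"offset":[0.5,0.2,7],"turn":-0.3},
    {"offset":[0.5,0.2,11],"turn":-0.3},
    {"offset":[0.5,0.2,14],"turn":-0.3},
    {"offset":[0.5,0.2,16],"turn":-0.3},
    {"offset":[0.5,0.2,17],"turn":-0.3},
    {"offset":[0.5,0.2,17],"turn":-0.3}
  ]
}}

```text
t: 26.85
eef_pos: [0.4539, 0.4074, 0.2242]
ee_rot: [-3.14, -0.001, -2.988]
force: [0.0, -0.1, -0.1]
width: 0.0262
```

>>> {"name": "send_rows", "arguments": {
  "motion": [
    {"offset":[0,0,0],"turn":0},
    {"offset":[0,0,0],"turn":0},
    {"offset":[0,0,0],"turn":0},
    {"offset":[0,0,0],"turn":0},
    {"offset":[0,0,0],"turn":0},
    {"offset":[0,0,0],"turn":0}
  ],
  "hand": -1,
  "squeeze": 40
}}

```text
t: 27.45
eef_pos: [0.4539, 0.4086, 0.2262]
ee_rot: [3.141, 0.001, -2.987]
force: [-0.0, -1.4, 7.2]
width: 0.0115
```

>>> {"name": "send_rows", "arguments": {
  "motion": [
    {"offset":[0,0,-0.7],"turn":0},
    {"offset":[0,0,-2.5],"turn":0},
    {"offset":[0,0,-5],"turn":0},
    {"offset":[0,0,-8],"turn":0},
    {"offset":[0,0,-11],"turn":0},
    {"offset":[0,0,-13],"turn":0},
    {"offset":[0,0,-14],"turn":0},
    {"offset":[0,0,-14],"turn":0}
  ]
}}

```text
t: 28.25
eef_pos: [0.4537, 0.4085, 0.3664]
ee_rot: [3.14, 0.001, -2.987]
force: [0.8, 0.3, -2.4]
width: 0.0117
```

Run:
```python
from h import *
where();print(baypt(-29,-53));plan(baypt(-29,-53),205,-176.1)
```

```text
t 28.2 grasp pt mm [453.7 408.5 207.4] yaw -171.16 tilt [-0.0018  0.0013] F [ 0.8  0.3 -2.4] w 11.7
(np.float64(560.9719663190256), np.float64(-32.94971020757928))
offset [ -3.82 -45.27   0.24] turn 4.94 | rows>= 10
```

>>> {"name": "send_rows", "arguments": {
  "motion": [
    {"offset":[-0.1,-1.2,-1],"turn":0.5},
    {"offset":[-0.3,-4,-2],"turn":1},
    {"offset":[-0.6,-8,-3],"turn":2},
    {"offset":[-1,-12.5,-3],"turn":3},
    {"offset":[-1.4,-17,-3],"turn":4},
    {"offset":[-1.8,-21.5,-3],"turn":5},
    {"offset":[-2.2,-26,-3],"turn":5},
    {"offset":[-2.6,-30.5,-3],"turn":5}
  ]
}}

```text
t: 29.05
eef_pos: [0.5259, 0.1086, 0.3942]
ee_rot: [-3.141, -0.002, -3.075]
force: [0.2, -0.6, -2.2]
width: 0.0117
```

>>> {"name": "send_rows", "arguments": {
  "motion": [
    {"offset":[0,-4.5,0],"turn":0},
    {"offset":[0,-8.5,0],"turn":0},
    {"offset":[0,-11.5,0],"turn":0},
    {"offset":[0,-13.4,0],"turn":0},
    {"offset":[0,-14.4,0],"turn":0},
    {"offset":[0,-14.7,0],"turn":0},
    {"offset":[0,-14.7,0],"turn":0},
    {"offset":[0,-14.7,0],"turn":0}
  ]
}}

```text
t: 29.85
eef_pos: [0.5361, -0.0351, 0.3949]
ee_rot: [3.142, -0.0, -3.074]
force: [1.2, 1.1, -2.5]
width: 0.0117
```

Run:
```python
from h import *
where();plan(baypt(-29,-53),125,-176.1)
f=grab_frame("wrist");P=cloud(f)
for b in blobs(zmask(P,.195,.225,(.48,.7,-.1,.1)),100): print("held body",rect(P[b]),np.median(P[b][:,2]))
```

```text
t 29.9 grasp pt mm [536.1 -35.1 235.9] yaw -176.13 tilt [-0.0001 -0.0003] F [ 1.2  1.1 -2.5] w 11.7
offset [-2.5   0.04 11.09] turn -0.03 | rows>= 3
held body (array([519.4, -35.5]), array([50.3, 22.9]), -86.3) 0.21079982437321956
```

>>> {"name": "send_rows", "arguments": {
  "motion": [
    {"offset":[-1.5,0,1],"turn":0},
    {"offset":[-2.6,0,3],"turn":0},
    {"offset":[-2.6,0,4.5],"turn":0},
    {"offset":[-2.6,0,6],"turn":0},
    {"offset":[-2.6,0,7.5],"turn":0},
    {"offset":[-2.6,0,9],"turn":0},
    {"offset":[-2.6,0,10.2],"turn":0},
    {"offset":[-2.6,0,10.8],"turn":0}
  ]
}}

```text
t: 30.7
eef_pos: [0.5618, -0.0334, 0.286]
ee_rot: [-3.141, -0.001, -3.074]
force: [0.4, 0.2, -2.4]
width: 0.0117
```

>>> {"name": "send_rows", "arguments": {
  "motion": [
    {"offset":[0,0,0.1],"turn":0},
    {"offset":[0,0,0.2],"turn":0},
    {"offset":[0,0,0.3],"turn":0},
    {"offset":[0,0,0.3],"turn":0}
  ]
}}

```text
t: 31.1
eef_pos: [0.5622, -0.0339, 0.2846]
ee_rot: [3.141, 0.001, -3.075]
force: [-0.2, -0.1, -2.2]
width: 0.0118
```

>>> {"name": "send_rows", "arguments": {
  "motion": [
    {"offset":[0,0,0.05],"turn":0},
    {"offset":[0,0,0.1],"turn":0},
    {"offset":[0,0,0.1],"turn":0}
  ]
}}

```text
t: 31.4
eef_pos: [0.5622, -0.034, 0.2842]
ee_rot: [-3.141, 0.001, -3.074]
force: [-3.1, 0.1, 5.5]
width: 0.0116
```

>>> {"name": "send_rows", "arguments": {
  "motion": [
    {"offset":[0,0,0.05],"turn":0},
    {"offset":[0,0,0.1],"turn":0},
    {"offset":[0,0,0.1],"turn":0}
  ]
}}

```text
t: 31.7
eef_pos: [0.5621, -0.0341, 0.2842]
ee_rot: [-3.141, 0.002, -3.074]
force: [-6.0, 0.1, 13.2]
width: 0.0115
```

>>> {"name": "send_rows", "arguments": {
  "motion": [
    {"offset":[0,0,0],"turn":0},
    {"offset":[0,0,0],"turn":0},
    {"offset":[0,0,0],"turn":0},
    {"offset":[0,0,0],"turn":0}
  ],
  "hand": -0.4
}}

```text
t: 32.1
eef_pos: [0.5621, -0.0339, 0.282]
ee_rot: [3.142, -0.0, -3.075]
force: [-0.2, 0.3, -0.2]
width: 0.0262
```

>>> {"name": "send_rows", "arguments": {
  "motion": [
    {"offset":[0,0,-1],"turn":0},
    {"offset":[0,0,-3],"turn":0},
    {"offset":[0,0,-6],"turn":0},
    {"offset":[0,0,-9],"turn":0},
    {"offset":[0,0,-12],"turn":0},
    {"offset":[0,0,-13],"turn":0},
    {"offset":[0,0,-13],"turn":0}
  ]
}}

```text
t: 32.8
eef_pos: [0.5623, -0.0339, 0.4144]
ee_rot: [3.141, 0.004, -3.074]
force: [-0.3, 0.3, 0.5]
width: 0.0262
```

Run:
```python
from h import *
where()
f=grab_frame("wrist");P=cloud(f);inbay(P)
for n in("scene","side"):
    Q=cloud(grab_frame(n));print(n);inbay(Q);tabs(Q,0,(.35,.72,.15,.55))
plan((619.5,315.3),240,-185.5)
```

```text
t 32.8 grasp pt mm [562.3 -33.9 255.4] yaw -176.15 tilt [-0.0005  0.0038] F [-0.3  0.3  0.5] w 26.2
body 1986 (array([-29.1, -54. ]), array([53.1, 50. ]), -0.1) z [41.1 42.1 43.3]
body 2775 (array([-15.6,  52.1]), array([77.2, 50.2]), -0.2) z [40.8 41.9 42.9]
tab 566 (array([-28.5, -54.1]), array([39.9, 11.2]), 0.1) z [73.1 74.1 75. ]
tab 465 (array([-3.9, 52.1]), array([30.5, 13.1]), 0.4) z [69.2 73.6 74.6]
scene
body 184 (array([-26.9, -49.3]), array([60. , 59.7]), 2.4) z [38.1 40.6 43.7]
body 420 (array([-0.3, 52. ]), array([115.8,  52.1]), 1.0) z [37.8 40.1 42.6]
tab 67 (array([647.6, 219.7]), array([41.7, 13.4]), -26.0) z 72.9
tab 63 (array([620.9, 315.7]), array([40.7, 12. ]), -5.9) z 74.3
tab 74 (array([640.7, 409.7]), array([41.1, 13.4]), -51.1) z 73.8
side
body 186 (array([-27.2, -50.6]), array([57.5, 55.2]), -89.7) z [38.9 43.6 46.7]
body 493 (array([ 2. , 52.2]), array([110.7,  55.3]), -0.1) z [40.8 44.  46.5]
tab 84 (array([-26.8, -53.5]), array([40.1, 20.1]), -4.2) z [68.2 73.9 77. ]
tab 94 (array([ 2. , 53.8]), array([40.9, 18.7]), 10.1) z [67.7 74.3 77.7]
tab 88 (array([644.7, 219.2]), array([43.8, 14.7]), -28.2) z 75.8
tab 111 (array([618.5, 316.1]), array([42.3, 16.1]), -1.2) z 75.1
tab 96 (array([638.6, 410.6]), array([42.6, 12.3]), -49.9) z 75.6
offset [-8.11 34.46  1.2 ] turn 9.33 | rows>= 8
```

The short pack is flat in its corner at bay (-29, -54), z 42 and 74 mm. Now the last short pack.

>>> {"name": "send_rows", "arguments": {
  "motion": [
    {"offset":[-0.4,1.7,0],"turn":1},
    {"offset":[-1.2,5.1,0],"turn":2},
    {"offset":[-2.4,10,0],"turn":3.5},
    {"offset":[-3.6,15,0.5],"turn":5},
    {"offset":[-4.8,20,1],"turn":6.5},
    {"offset":[-6,25,1.2],"turn":8},
    {"offset":[-7.2,29.5,1.2],"turn":9.3},
    {"offset":[-8.2,33,1.2],"turn":9.6}
  ]
}}

```text
t: 33.75
eef_pos: [0.6216, 0.3036, 0.3978]
ee_rot: [-3.139, -0.002, 3.041]
force: [1.1, -0.5, 0.9]
width: 0.0265
```

>>> {"name": "send_rows", "arguments": {
  "motion": [
    {"offset":[-0.2,1.4,0],"turn":0},
    {"offset":[-0.4,1.5,0],"turn":0},
    {"offset":[-0.4,1.5,0],"turn":0},
    {"offset":[-0.4,1.5,0],"turn":0},
    {"offset":[-0.4,1.5,0],"turn":0}
  ]
}}

```text
t: 34.25
eef_pos: [0.6272, 0.314, 0.4004]
ee_rot: [3.142, 0.0, 3.04]
force: [0.6, -0.1, -0.1]
width: 0.0265
```

Run:
```python
from h import *
where()
f=grab_frame("wrist");P=cloud(f)
tabs(P,0,(.5,.75,.15,.5))
for b in blobs(zmask(P,.036,.048,(.55,.7,.26,.37)),100): print("body",rect(P[b]))
plan((619,315.2),65,-185.7)
```

```text
t 34.2 grasp pt mm [627.2 314.  241.4] yaw 174.17 tilt [-0.  0.] F [ 0.6 -0.1 -0.1] w 26.5
tab 452 (array([619.4, 315. ]), array([40.3, 11.6]), -5.6) z 74.6
tab 485 (array([637.8, 410.1]), array([39.3, 12.6]), -48.7) z 74.2
tab 445 (array([644.3, 220.4]), array([40.3, 12.5]), -27.8) z 74.7
body (array([619.4, 315. ]), array([54.4, 49.9]), -5.0)
offset [ 0.83  0.02 17.66] turn -0.12 | rows>= 4
```

>>> {"name": "send_rows", "arguments": {
  "motion": [
    {"offset":[0.8,0,3],"turn":-0.3},
    {"offset":[0.8,0,7],"turn":-0.3},
    {"offset":[0.8,0,11],"turn":-0.3},
    {"offset":[0.8,0,14],"turn":-0.3},
    {"offset":[0.8,0,16],"turn":-0.3},
    {"offset":[0.8,0,17.2],"turn":-0.3},
    {"offset":[0.8,0,17.6],"turn":-0.3},
    {"offset":[0.8,0,17.6],"turn":-0.3}
  ]
}}

```text
t: 35.1
eef_pos: [0.6195, 0.316, 0.2245]
ee_rot: [3.141, 0.0, 3.046]
force: [-0.1, -0.2, 0.4]
width: 0.0262
```

>>> {"name": "send_rows", "arguments": {
  "motion": [
    {"offset":[0,0,0],"turn":0},
    {"offset":[0,0,0],"turn":0},
    {"offset":[0,0,0],"turn":0},
    {"offset":[0,0,0],"turn":0},
    {"offset":[0,0,0],"turn":0},
    {"offset":[0,0,0],"turn":0}
  ],
  "hand": -1
}}

```text
t: 35.7
eef_pos: [0.6195, 0.3162, 0.2251]
ee_rot: [3.141, 0.001, 3.047]
force: [-1.0, -0.7, 5.6]
width: 0.0121
```

>>> {"name": "send_rows", "arguments": {
  "motion": [
    {"offset":[0,0,-0.7],"turn":0},
    {"offset":[0,0,-2.5],"turn":0},
    {"offset":[0,0,-5],"turn":0},
    {"offset":[0,0,-8],"turn":0},
    {"offset":[0,0,-11],"turn":0},
    {"offset":[0,0,-14],"turn":0},
    {"offset":[0,0,-17],"turn":0},
    {"offset":[0,0,-17],"turn":0}
  ]
}}

```text
t: 36.5
eef_pos: [0.62, 0.3165, 0.3995]
ee_rot: [3.137, 0.006, 3.047]
force: [0.4, -0.6, -1.5]
width: 0.0117
```

Run:
```python
from h import *
where();print(baypt(29,-53));plan(baypt(29,-53),235,-176.1)
```

```text
t 36.5 grasp pt mm [620.  316.5 240.5] yaw 174.57 tilt [-0.0048  0.0058] F [ 0.4 -0.6 -1.5] w 11.7
(np.float64(618.8376544914906), np.float64(-29.004823348994883))
offset [ -3.16 -34.4    0.55] turn -9.33 | rows>= 7
```

>>> {"name": "send_rows", "arguments": {
  "motion": [
    {"offset":[-0.1,-1.2,0],"turn":-1},
    {"offset":[-0.4,-4,0],"turn":-2},
    {"offset":[-0.8,-8,0],"turn":-3.5},
    {"offset":[-1.2,-12.5,0],"turn":-5},
    {"offset":[-1.6,-17,0],"turn":-6.5},
    {"offset":[-2,-21.5,0],"turn":-8},
    {"offset":[-2.4,-26,0.3],"turn":-9.3},
    {"offset":[-2.8,-30,0.5],"turn":-9.3}
  ]
}}

```text
t: 37.3
eef_pos: [0.6178, 0.0129, 0.3883]
ee_rot: [3.141, -0.001, -3.074]
force: [0.9, -0.1, -1.8]
width: 0.0118
```

>>> {"name": "send_rows", "arguments": {
  "motion": [
    {"offset":[0,-2.5,0],"turn":0},
    {"offset":[0.3,-3.9,0],"turn":0},
    {"offset":[0.4,-4.4,0],"turn":0},
    {"offset":[0.4,-4.4,0],"turn":0},
    {"offset":[0.4,-4.4,0],"turn":0},
    {"offset":[0.4,-4.4,0],"turn":0}
  ]
}}

```text
t: 37.9
eef_pos: [0.6177, -0.0282, 0.3891]
ee_rot: [3.141, 0.0, -3.073]
force: [-0.2, 1.2, -1.5]
width: 0.0115
```

Run:
```python
from h import *
where();plan(baypt(29.5,-52.5),125,-176.1)
f=grab_frame("wrist");P=cloud(f);bay(f,P);inbay(P)
for b in blobs(zmask(P,.195,.225,(.48,.7,-.1,.1)),100): print("held body",rect(P[b]),np.median(P[b][:,2]))
```

```text
t 37.9 grasp pt mm [617.7 -28.2 230.1] yaw -176.09 tilt [-0.0001  0.0001] F [-0.2  1.2 -1.5] w 11.5
offset [-0.16 -0.04 10.51] turn 0.01 | rows>= 3
rim (array([586.1,  22.2]), array([171.3, 126.1]), -86.1) 0.0997
floor 6510 0.0582
body 2623 (array([-28., -54.]), array([52.8, 50.2]), 0.0) z [41.3 42.3 43.3]
body 5145 (array([ 1.4, 52.1]), array([109.5,  50.6]), 0.3) z [40.9 42.  43.1]
tab 779 (array([-28.1, -54. ]), array([38.9, 11.8]), 0.3) z [73.3 74.2 75.1]
tab 856 (array([ 1.3, 52.4]), array([40. , 13.1]), -0.6) z [69.6 73.8 74.8]
held body (array([601.3, -28.7]), array([50.1, 22.3]), -85.6) 0.20624791670734202
```

>>> {"name": "send_rows", "arguments": {
  "motion": [
    {"offset":[-0.2,0,1],"turn":0},
    {"offset":[-0.2,0,2.5],"turn":0},
    {"offset":[-0.2,0,4],"turn":0},
    {"offset":[-0.2,0,5.5],"turn":0},
    {"offset":[-0.2,0,7],"turn":0},
    {"offset":[-0.2,0,8.5],"turn":0},
    {"offset":[-0.2,0,9.7],"turn":0},
    {"offset":[-0.2,0,10.3],"turn":0}
  ]
}}

```text
t: 38.75
eef_pos: [0.6192, -0.029, 0.2844]
ee_rot: [-3.141, -0.002, -3.074]
force: [-0.3, 0.6, -1.5]
width: 0.0116
```

>>> {"name": "send_rows", "arguments": {
  "motion": [
    {"offset":[0,0,0.1],"turn":0},
    {"offset":[0,0,0.2],"turn":0},
    {"offset":[0,0,0.3],"turn":0},
    {"offset":[0,0,0.3],"turn":0}
  ]
}}

```text
t: 39.15
eef_pos: [0.6197, -0.0292, 0.2836]
ee_rot: [3.141, 0.001, -3.075]
force: [-0.6, -0.5, -2.5]
width: 0.012
```

>>> {"name": "send_rows", "arguments": {
  "motion": [
    {"offset":[0,0,0.05],"turn":0},
    {"offset":[0,0,0.1],"turn":0},
    {"offset":[0,0,0.1],"turn":0}
  ]
}}

```text
t: 39.45
eef_pos: [0.6197, -0.0292, 0.283]
ee_rot: [-3.142, 0.001, -3.074]
force: [-1.3, 0.4, 4.5]
width: 0.0119
```

>>> {"name": "send_rows", "arguments": {
  "motion": [
    {"offset":[0,0,0.05],"turn":0},
    {"offset":[0,0,0.1],"turn":0},
    {"offset":[0,0,0.1],"turn":0}
  ]
}}

```text
t: 39.75
eef_pos: [0.6197, -0.0292, 0.283]
ee_rot: [-3.141, 0.002, -3.074]
force: [-5.0, 0.5, 11.4]
width: 0.0115
```

>>> {"name": "send_rows", "arguments": {
  "motion": [
    {"offset":[0,0,0],"turn":0},
    {"offset":[0,0,0],"turn":0},
    {"offset":[0,0,0],"turn":0},
    {"offset":[0,0,0],"turn":0}
  ],
  "hand": -0.4
}}

```text
t: 40.15
eef_pos: [0.6196, -0.0292, 0.2809]
ee_rot: [-3.142, -0.0, -3.075]
force: [-0.4, 0.2, 0.7]
width: 0.0261
```

>>> {"name": "send_rows", "arguments": {
  "motion": [
    {"offset":[0,0,-1],"turn":0},
    {"offset":[0,0,-3],"turn":0},
    {"offset":[0,0,-6],"turn":0},
    {"offset":[0,0,-9],"turn":0},
    {"offset":[0,0,-12],"turn":0},
    {"offset":[0,0,-14],"turn":0},
    {"offset":[0,0,-14],"turn":0}
  ]
}}

```text
t: 40.85
eef_pos: [0.6201, -0.0293, 0.4257]
ee_rot: [3.141, 0.007, -3.074]
force: [0.6, 0.1, -0.3]
width: 0.0265
```

Run:
```python
from h import *
where()
f=grab_frame("wrist");P=cloud(f);inbay(P);save(f,"w3",1.2)
for n in("scene","side"):
    g=grab_frame(n);Q=cloud(g);print(n);tabs(Q,0,(.2,.75,.15,.75));tabs(Q,.004,(.5,.72,-.4,-.2))
    if n=="scene": save(g,"s3")
plan((413.5,-344),250,-182.5)
```

```text
t 40.9 grasp pt mm [620.1 -29.3 266.7] yaw -176.14 tilt [-0.0002  0.0065] F [ 0.6  0.1 -0.3] w 26.5
body 2111 (array([-28. , -54.1]), array([53.4, 50.6]), -0.0) z [41.2 42.2 43.3]
body 4200 (array([ 1.4, 51.9]), array([109.4,  50.6]), 0.2) z [40.9 42.  43.1]
body 1865 (array([ 29.9, -53. ]), array([55.2, 49.9]), -1.2) z [41.1 42.2 43.3]
tab 623 (array([-28.2, -53.9]), array([38.8, 11.9]), -0.0) z [73.3 74.2 75.2]
tab 660 (array([ 0.9, 52. ]), array([39.4, 12.8]), -0.3) z [69.9 73.8 74.8]
tab 500 (array([ 29.5, -53.1]), array([39.5, 10.6]), 0.1) z [73.2 74.2 75. ]
scene
tab 296 (array([296.7, 634.8]), array([211.2,  96.6]), 58.3) z 77.4
tab 69 (array([647.7, 220.1]), array([39.4, 12.6]), -27.7) z 73.3
tab 76 (array([640.6, 409.9]), array([38.5, 13.8]), -46.7) z 73.2
tab 75 (array([742.3, 198.1]), array([50.2, 13. ]), -87.9) z 76.3
tab 49 (array([ 616.4, -296.1]), array([40.6, 17.3]), 1.6) z 76.1
side
tab 71 (array([739.2, 208.8]), array([52.2, 11.7]), 77.4) z 76.4
tab 90 (array([643.7, 218.8]), array([43. , 15.3]), -28.0) z 75.7
tab 96 (array([639. , 409.9]), array([44.7, 12.2]), -49.7) z 75.8
tab 55 (array([ 612.3, -292.8]), array([41. , 19.9]), 12.7) z 77.5
offset [ 22.63 -30.03   1.2 ] turn 6.33 | rows>= 8
```

View pics/w3.png

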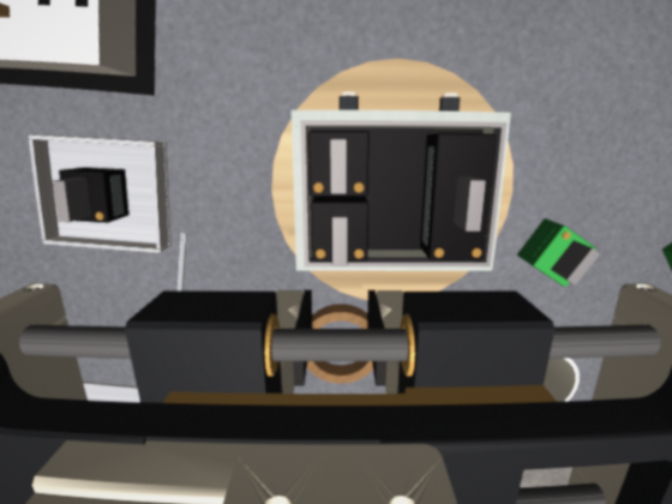

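View pics/s3.png

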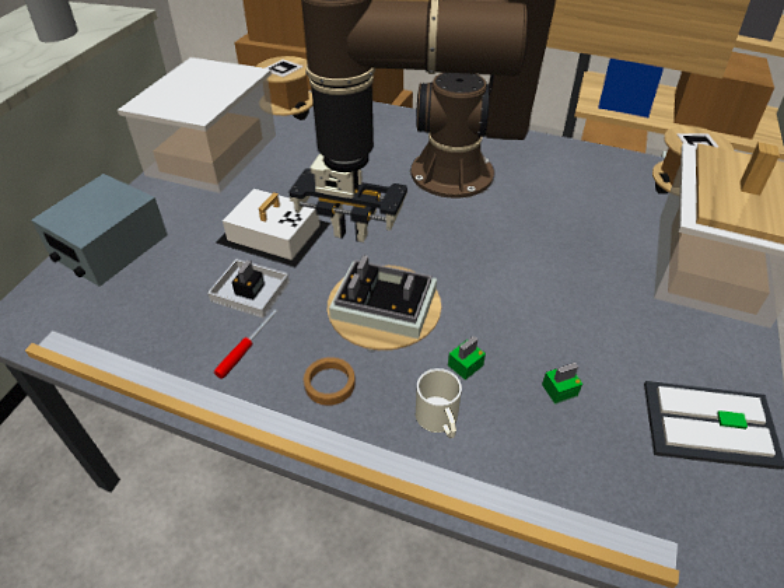

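The wrist view shows two shorts in the left row (tabs at (338,165) and (340,240)) and the long pack at right (475,205), all flat and upright. The scene view shows only the two green look-alikes left on the bench. Now the cover.

>>> {"name": "send_rows", "arguments": {
  "motion": [
    {"offset":[1,-1.3,0],"turn":0.5},
    {"offset":[3,-4,0],"turn":1},
    {"offset":[6,-8,0],"turn":2},
    {"offset":[9,-12,0.5],"turn":3},
    {"offset":[12,-16,1],"turn":4},
    {"offset":[15,-20,1.2],"turn":5},
    {"offset":[18,-24,1.2],"turn":6},
    {"offset":[20.5,-27.5,1.2],"turn":6.3}
  ]
}}

```text
t: 41.8
eef_pos: [0.4309, -0.319, 0.4085]
ee_rot: [3.141, -0.002, 3.097]
force: [0.5, -0.2, 0.9]
width: 0.026
```

>>> {"name": "send_rows", "arguments": {
  "motion": [
    {"offset":[1,-2.2,0],"turn":0},
    {"offset":[1,-2.7,0],"turn":0},
    {"offset":[1,-2.7,0],"turn":0},
    {"offset":[1,-2.7,0],"turn":0}
  ]
}}

```text
t: 42.2
eef_pos: [0.4222, -0.3436, 0.4087]
ee_rot: [3.141, -0.001, 3.098]
force: [-0.0, 0.6, -1.0]
width: 0.0263
```

Run:
```python
from h import *
where()
f=grab_frame("wrist");P=cloud(f)
for lo,hi in((.058,.074),(.094,.114)):
    for b in blobs(zmask(P,lo,hi,(.28,.55,-.5,-.2)),100): print(lo,b.sum(),rect(P[b]),np.median(P[b][:,2]))
plan((413.5,-344),97.5,-182.5)
```

```text
t 42.2 grasp pt mm [ 422.2 -343.6  249.7] yaw 177.53 tilt [-0.0005 -0.0009] F [-0.   0.6 -1. ] w 26.3
0.058 20023 (array([ 412.9, -343.2]), array([187.1, 141.6]), 87.4) 0.06628872124589441
0.094 996 (array([ 412.2, -343.3]), array([69.2, 13.6]), -2.9) 0.10408397779677139
offset [ 0.89 -0.11 15.23] turn 0.07 | rows>= 4
```

>>> {"name": "send_rows", "arguments": {
  "motion": [
    {"offset":[1,0,3],"turn":0},
    {"offset":[1,0,7],"turn":0},
    {"offset":[1,0,11],"turn":0},
    {"offset":[1,0,13.5],"turn":0},
    {"offset":[1,0,14.7],"turn":0},
    {"offset":[1,0,15.2],"turn":0},
    {"offset":[1,0,15.2],"turn":0}
  ]
}}

```text
t: 42.95
eef_pos: [0.4129, -0.3432, 0.2574]
ee_rot: [-3.141, 0.0, 3.1]
force: [0.5, -0.4, 0.7]
width: 0.0264
```

>>> {"name": "send_rows", "arguments": {
  "motion": [
    {"offset":[0,0,0],"turn":0},
    {"offset":[0,0,0],"turn":0},
    {"offset":[0,0,0],"turn":0},
    {"offset":[0,0,0],"turn":0},
    {"offset":[0,0,0],"turn":0},
    {"offset":[0,0,0],"turn":0}
  ],
  "hand": -1,
  "squeeze": 45
}}

```text
t: 43.55
eef_pos: [0.4127, -0.3436, 0.2584]
ee_rot: [-3.141, 0.002, 3.099]
force: [-0.4, 2.4, 6.9]
width: 0.0137
```

Run:
```python
from h import *
where()
```

```text
t 43.5 grasp pt mm [ 412.7 -343.6   99.4] yaw 177.55 tilt [-0.0008  0.002 ] F [-0.4  2.4  6.9] w 13.7
```

>>> {"name": "send_rows", "arguments": {
  "motion": [
    {"offset":[0,0,-1],"turn":0},
    {"offset":[0,0,-3],"turn":0},
    {"offset":[0,0,-6],"turn":0},
    {"offset":[0,0,-9],"turn":0},
    {"offset":[0,0,-12],"turn":0},
    {"offset":[0,0,-15],"turn":0},
    {"offset":[0,0,-16.5],"turn":0},
    {"offset":[0,0,-16.5],"turn":0}
  ]
}}

```text
t: 44.35
eef_pos: [0.4123, -0.3436, 0.4249]
ee_rot: [-3.14, 0.004, 3.099]
force: [-0.2, -0.4, -3.3]
width: 0.0136
```

Run:
```python
from h import *
where();plan((586.3,22),262,-176.1)
```

```text
t 44.4 grasp pt mm [ 412.3 -343.6  265.9] yaw 177.54 tilt [-0.0016  0.004 ] F [-0.2 -0.4 -3.3] w 13.6
offset [-15.82  37.27   0.39] turn -6.36 | rows>= 9
```

>>> {"name": "send_rows", "arguments": {
  "motion": [
    {"offset":[-0.5,1.2,0],"turn":-0.5},
    {"offset":[-1.5,3.5,0],"turn":-1},
    {"offset":[-2.8,6.7,0],"turn":-2},
    {"offset":[-4.3,10.2,0],"turn":-3},
    {"offset":[-5.8,13.7,0],"turn":-4},
    {"offset":[-7.3,17.2,0],"turn":-5},
    {"offset":[-8.8,20.7,0],"turn":-6},
    {"offset":[-10.3,24.2,0],"turn":-6.4}
  ]
}}

```text
t: 45.15
eef_pos: [0.5255, -0.104, 0.4206]
ee_rot: [3.141, -0.003, -3.072]
force: [1.1, -0.9, -3.1]
width: 0.0138
```

>>> {"name": "send_rows", "arguments": {
  "motion": [
    {"offset":[-1.1,3.4,0],"turn":0},
    {"offset":[-2,6.4,0],"turn":0},
    {"offset":[-2.8,9,0],"turn":0},
    {"offset":[-3.4,11,0],"turn":0},
    {"offset":[-3.9,12.6,0],"turn":0},
    {"offset":[-4,13.5,0],"turn":0},
    {"offset":[-4,13.5,0],"turn":0},
    {"offset":[-4,13.5,0],"turn":0}
  ]
}}

```text
t: 45.95
eef_pos: [0.556, 0.0311, 0.4218]
ee_rot: [-3.141, -0.001, -3.073]
force: [0.0, -1.1, -3.2]
width: 0.0134
```

Run:
```python
from h import *
where();plan((586.3,22),178.4,-176.1)
f=grab_frame("wrist");P=cloud(f)
for lo,hi in((.215,.245),(.25,.29)):
    for b in blobs(zmask(P,lo,hi,(.45,.75,-.15,.2)),100): print(lo,b.sum(),rect(P[b]),np.median(P[b][:,2]))
```

```text
t 46.0 grasp pt mm [556.   31.1 262.8] yaw -176.05 tilt [-0.0003 -0.0008] F [ 0.  -1.1 -3.2] w 13.4
offset [-2.96 -1.11  8.44] turn 0.05 | rows>= 2
0.215 34176 (array([524.3,  29.7]), array([187.1,  79.6]), -86.0) 0.22979048324382378
0.215 100 (array([605.1,  47.6]), array([21.4,  7. ]), 5.4) 0.2294737091255417
0.25 3162 (array([538.6,  33.2]), array([36.4, 32.3]), -20.4) 0.26734851735508847
0.25 675 (array([578.6,  33.5]), array([17.4, 13.6]), 3.1) 0.2674689776827672
```

>>> {"name": "send_rows", "arguments": {
  "motion": [
    {"offset":[-1,-0.4,0],"turn":0},
    {"offset":[-2.3,-0.9,0],"turn":0},
    {"offset":[-3,-1.1,0],"turn":0},
    {"offset":[-3,-1.1,0],"turn":0},
    {"offset":[-3,-1.1,0],"turn":0},
    {"offset":[-3,-1.1,0],"turn":0}
  ]
}}

```text
t: 46.6
eef_pos: [0.5867, 0.0223, 0.422]
ee_rot: [3.142, -0.001, -3.073]
force: [0.2, -0.3, -2.5]
width: 0.0136
```

Run:
```python
from h import *
where();plan((586.3,22),178,-176.1)
f=grab_frame("wrist");P=cloud(f)
for b in blobs(zmask(P,.215,.245,(.45,.75,-.15,.2)),1000): print(b.sum(),rect(P[b]),np.median(P[b][:,2]))
```

```text
t 46.6 grasp pt mm [586.7  22.3 263. ] yaw -176.08 tilt [-0.     -0.0005] F [ 0.2 -0.3 -2.5] w 13.6
offset [ 0.04 -0.03  8.5 ] turn 0.02 | rows>= 2
34180 (array([555.,  21.]), array([187.4,  79.3]), -86.1) 0.22993371157716463
```

>>> {"name": "send_rows", "arguments": {
  "motion": [
    {"offset":[0,0,1],"turn":0},
    {"offset":[0,0,2],"turn":0},
    {"offset":[0,0,3],"turn":0},
    {"offset":[0,0,4],"turn":0},
    {"offset":[0,0,5],"turn":0},
    {"offset":[0,0,6],"turn":0},
    {"offset":[0,0,6.5],"turn":0},
    {"offset":[0,0,6.5],"turn":0}
  ]
}}

```text
t: 47.45
eef_pos: [0.5868, 0.0224, 0.3561]
ee_rot: [-3.141, -0.002, -3.073]
force: [0.4, 0.1, -2.8]
width: 0.0134
```

>>> {"name": "send_rows", "arguments": {
  "motion": [
    {"offset":[0,0,0.5],"turn":0},
    {"offset":[0,0,0.9],"turn":0},
    {"offset":[0,0,1.3],"turn":0},
    {"offset":[0,0,1.6],"turn":0},
    {"offset":[0,0,1.8],"turn":0},
    {"offset":[0,0,1.8],"turn":0}
  ]
}}

```text
t: 48.05
eef_pos: [0.5868, 0.0224, 0.3389]
ee_rot: [-3.142, -0.0, -3.073]
force: [-0.6, 0.9, -3.1]
width: 0.0135
```

>>> {"name": "send_rows", "arguments": {
  "motion": [
    {"offset":[0,0,0.1],"turn":0},
    {"offset":[0,0,0.2],"turn":0},
    {"offset":[0,0,0.2],"turn":0}
  ]
}}

```text
t: 48.35
eef_pos: [0.5869, 0.0225, 0.3375]
ee_rot: [3.142, 0.0, -3.073]
force: [-1.2, 0.2, -1.6]
width: 0.0138
```

>>> {"name": "send_rows", "arguments": {
  "motion": [
    {"offset":[0,0,0.1],"turn":0},
    {"offset":[0,0,0.15],"turn":0},
    {"offset":[0,0,0.15],"turn":0},
    {"offset":[0,0,0.15],"turn":0}
  ]
}}

```text
t: 48.75
eef_pos: [0.5868, 0.0225, 0.3374]
ee_rot: [-3.142, 0.001, -3.072]
force: [-5.7, 1.2, 9.7]
width: 0.0133
```

>>> {"name": "send_rows", "arguments": {
  "motion": [
    {"offset":[0,0,0],"turn":0},
    {"offset":[0,0,0],"turn":0},
    {"offset":[0,0,0],"turn":0},
    {"offset":[0,0,0],"turn":0},
    {"offset":[0,0,0],"turn":0}
  ],
  "hand": -0.1
}}

```text
t: 49.25
eef_pos: [0.587, 0.0224, 0.3355]
ee_rot: [-3.142, -0.0, -3.073]
force: [-0.7, -0.3, 0.1]
width: 0.039
```

>>> {"name": "send_rows", "arguments": {
  "motion": [
    {"offset":[0,0,-1],"turn":0},
    {"offset":[0,0,-3],"turn":0},
    {"offset":[0,0,-6],"turn":0},
    {"offset":[0,0,-8],"turn":0},
    {"offset":[0,0,-9.5],"turn":0},
    {"offset":[0,0,-9.5],"turn":0},
    {"offset":[0,0,-9.5],"turn":0}
  ]
}}

```text
t: 49.95
eef_pos: [0.5867, 0.0224, 0.431]
ee_rot: [3.141, 0.001, -3.073]
force: [0.9, 0.3, 0.7]
width: 0.0395
```

Run:
```python
from h import *
import pickle
where()
def chk(P):
    Q=P[zmask(P,.135,.155,(.48,.7,-.1,.15))]
    A=np.c_[Q[:,:2]-[.5863,.022],np.ones(len(Q))];c=np.linalg.lstsq(A,Q[:,2],rcond=None)[0]
    print("cover",rect(Q),"z at centre",round(c[2]*1000,2),"tilt deg",np.round(np.degrees(c[:2]),2))
    for b in blobs(zmask(P,.17,.195,(.45,.7,-.1,.15)),50): print("handle",rect(P[b]),np.median(P[b][:,2]))
f=grab_frame("wrist");chk(cloud(f))
for n in("scene","side"):
    g=grab_frame(n);P=cloud(g);print(n);chk(P);chk(cloud(pickle.load(open("F0.pkl","rb"))[n]));tabs(P,.004,(.5,.72,-.4,-.2))
    save(g,n+"end")
```

```text
t 50.0 grasp pt mm [586.7  22.4 272. ] yaw -176.07 tilt [-0.0005  0.0007] F [0.9 0.3 0.7] w 39.5
cover (array([586.5,  23.2]), array([187.2, 141.4]), -86.0) z at centre 145.29 tilt deg [-0.04 -0.07]
handle (array([586.5,  23. ]), array([69.7, 13.9]), 3.6) 0.18302826182747442
scene
cover (array([589. ,  22.1]), array([187.6, 149.5]), -85.9) z at centre 143.2 tilt deg [-0.35 -0.  ]
handle (array([590.9,  22.5]), array([70.9, 14.9]), 3.5) 0.18009177269518367
cover (array([588.1,  21.1]), array([187.6, 149.4]), -86.4) z at centre 143.23 tilt deg [-0.28  0.02]
handle (array([589.6,  22.1]), array([71.7, 14.2]), 4.3) 0.18063458776845437
tab 53 (array([ 616. , -294.6]), array([43.9, 13.1]), 1.4) z 76.3
side
cover (array([587.7,  22.4]), array([196.1, 144.1]), -86.3) z at centre 146.64 tilt deg [ 0.43 -0.58]
handle (array([588.1,  24.4]), array([72. , 20.6]), 2.2) 0.18180688984928128
cover (array([587.2,  21.5]), array([197.1, 144.8]), -86.0) z at centre 146.67 tilt deg [ 0.4  -0.63]
handle (array([586. ,  23.5]), array([68.7, 20. ]), 6.3) 0.1824058775372927
tab 52 (array([ 612.8, -293.8]), array([43.7, 16.3]), -5.4) z 77.3
```

View pics/sideend.png

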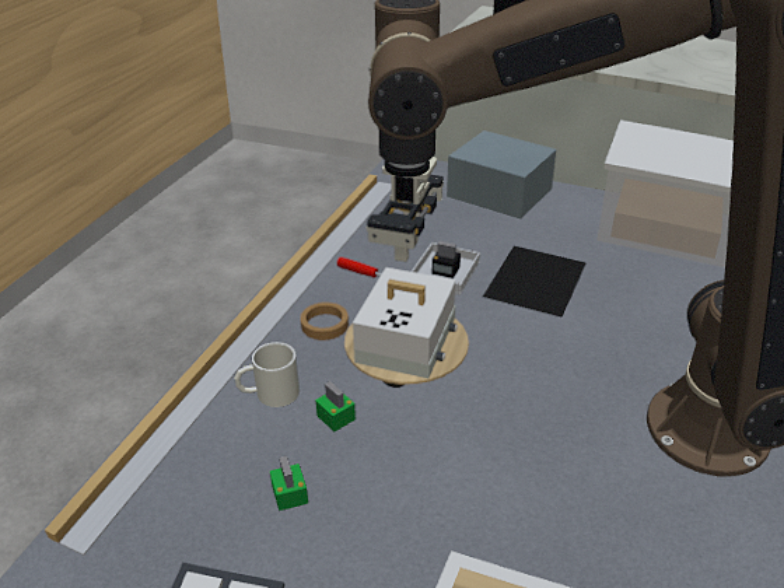

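View pics/sceneend.png

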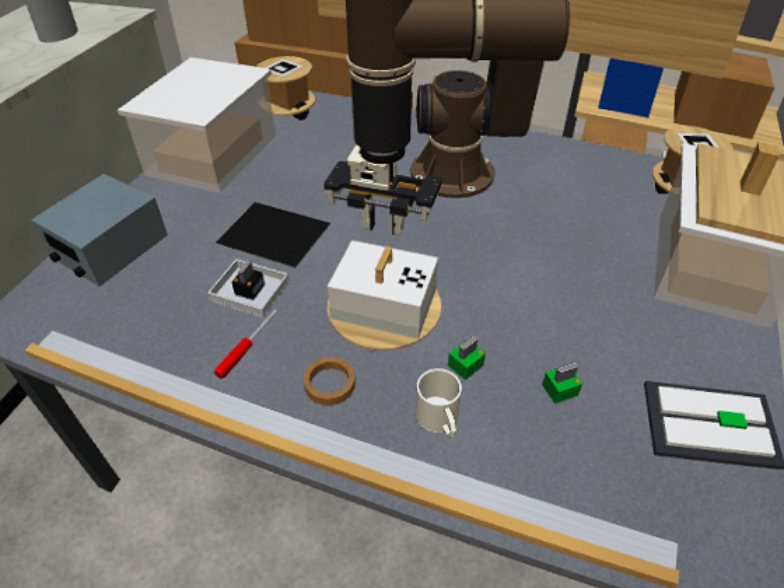

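Both views show the cover level and back on the rover at (383,290), at the same height as at the start in every camera. The spent pack is in the tray at (248,283), the mat is bare, and the bystanders and green look-alikes have not moved. The arm is clear, so I'm handing in.

```bash
python3 -c "
from station import *
job_done()"
```

```text
the job is handed in; nothing more can be done
```

The rover is ready and the job is handed in; the last reading before hand-in was about 50 s of the 210 s.

**What I did:**
- I lifted the cover off and stood it upright on the mat.
- I stood the spent pack in the tray.
- I packed the three charged packs that were there, one long and two short, into the bay.
- I put the cover back on. I left the two green look-alikes, the mug, the tape roll and the screwdriver alone.

**Last checks:**
- **Packs:** all three lay flat in the bay, with body tops at 42 mm and tab tops at 74 mm above the bay floor.
- **Cover:** its top is at 145.3 mm, the same as before I lifted it, and tilted less than 0.1° in the wrist view. It sits about 1 mm from where it started.
- **Tray:** the spent pack is upright.
- **Forces:** the wrist force readings stayed below about 15 N.

**Disagreements between views:** the scene and side cameras differed from the wrist camera by 2–4 mm. Their own before-and-after readings for the cover matched to 0.1 mm in height and about 1 mm sideways, so I relied on the wrist camera for positions. I saw no pack knocked aside during the run.

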